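Close up two three-piece cocktail shakers

TASK

Put the two washed cocktail shakers back together where their tins stand on the bar mat, the large steel one and the small copper one. Each tin first gets its own strainer top, fully home and level, and only then its own cap over the strainer's neck (a strainer that goes in with its cap on traps air). Leave the tins standing in their places, and do not disturb the jigger, the pot of picks or the coasters.

Things in the scene. Friction and masses are not known exactly. Their poses are not given: they have to be found in the camera images.
- steel_tin_rim (a point): the large tin: tall open tapered cup of plain grey steel, standing on the black rubber mat (6 mm thick); loose, 0.30 kg. 84 mm outside across the mouth, 79 mm inside, 58 mm across the foot, 120 mm high. The point is the centre of its mouth, level with the rim; z points up
- copper_tin_rim (a point): the small tin: open tapered cup of copper colour, standing on the same mat; loose, 0.22 kg. 68 mm outside across the mouth, 63 mm inside, 48 mm across the foot, 98 mm high. The point is the centre of its mouth, level with the rim; z points up
- steel_strainer_center (a point): strainer top of the large tin, grey steel, upright, round, 74 mm high, 0.14 kg. From its foot up: tapered plug (66 to 74 mm across) that enters the tin's mouth; flange, 85 mm across, 16 to 19 mm up, rests on the tin's rim; dome; straight neck to grip, 39 mm across, 42 to 74 mm up, small holes on top. Point: on the axis, 37 mm above the foot; seated, 21 mm above the tin's rim. z up
- copper_strainer_center (a point): strainer top of the small tin, copper colour, upright, round, 61 mm high, 0.10 kg. From its foot up: tapered plug (51 to 58 mm across) that enters the tin's mouth; flange, 69 mm across, 14 to 17 mm up, rests on the tin's rim; dome; straight neck to grip, 29 mm across, 35 to 61 mm up, small holes on top. Point: on the axis, 30.5 mm above the foot; seated, 16.5 mm above the tin's rim. z up
- steel_cap_center (a point): cap of the large shaker, grey steel: smooth round cup standing mouth down, top slightly domed; 43 mm high, 49 mm across at the mouth, 47 mm near the top, 0.06 kg. Inside 44 mm across, 32 mm deep; goes loosely over the steel strainer's neck until its roof rests on it. Point: on the axis, 21.5 mm above its lower edge; seated, 26.5 mm above the strainer's point. z up
- copper_cap_center (a point): cap of the small shaker, copper colour: smooth round cup standing mouth down, top slightly domed; 35 mm high, 39 mm across at the mouth, 37 mm near the top, 0.04 kg. Inside 34 mm across, 26 mm deep; goes loosely over the copper strainer's neck until its roof rests on it. Point: on the axis, 17.5 mm above its lower edge; seated, 22 mm above the strainer's point. z up
- jigger: bystander: double steel jigger (hourglass measure), 43 mm across, 73 mm high; origin at the centre of its underside
- pot_picks: bystander: white round pot full of paper picks, about 133x117 mm, 97 mm high; origin near the centre of its underside
- coasters: bystander: flat stack of round pulp coasters, 96 mm across, 13 mm high; origin at the centre of its underside
Not all that is in view belongs to the job. Leave any blue look-alike of the part that bears copper_cap_center alone.

How it is judged:
By the outcome, as a careful person would: the job done as asked, in the order asked, and still so for the second after the job is handed in, with the robot touching nothing.
It also fails if it takes over 106 s, if anything falls off the work surface, if the arm or the gripper's body presses on something with over 40 N, if the wrist force passes 120 N, or if a joint passes its speed limit or range.

ROBOT

A 6-joint arm with a two-finger parallel gripper is mounted at the origin on a cart in front of the work surface, level with it; the furniture and walls round the work are solid. World frame = base frame: x ahead of the robot, y to its left, z up, the work surface at z = 0. Lengths are in m, angles in rad, forces in N, time in s.
With the tool pointing down it reaches from about 0.25 to 0.725 m from the base axis. Payload 4 kg.
Tool frame: the origin (TCP) lies midway between the tips of the shut fingers; the grasp point (between the pads) lies 19 mm behind it; y points along the fingers, z is the direction in which the jaws open and shut, and the axes are right-handed (so a half turn about y gives the same grasp; the last joint's range is limited). The gripper opens to 85 mm and grips with 20 to 120 N. Pads are 22 mm wide; open, the fingers measure 114 mm over their backs; the gripper's body (76 mm by 85 mm) begins 54 mm behind the grasp point. The pads swing forward as they close: fully open they stand 13 mm farther back than shut.
Start: joints at [-1.224, 0.241, 0.005, 1.335, 0, 1.571], TCP at [0.17, -0.47, 0.231] pointing down, gripper open.
Joint ranges: [-2.72, 2.72], [-1.05, 1.87], [-1.09, 1.28], [-1.99, 2.15], [-1.42, 1.44], [-3.14, 3.14]. Speed limits (rad/s): [2.79, 2.79, 3.14, 3.14, 3.14, 3.14].

INTERFACE

Orientations are given as a unit quaternion [x, y, z, w].
In Python, from workcell import bot gives the robot as it stands. The module is installed in compiled form; this text tells all that it offers.
- The arm moves only by the shell command python3 -m handwheel 'ROWS' [OPENING]. ROWS is JSON, a list of rows, each a list of 6 numbers: the shift along the tool's x, y, z in units of 25 mm (1.0 is 25 mm), then the turn, a rotation vector about the tool's x, y, z in units of 10 degrees (1.0 is 10 degrees). A call has exactly 5 rows; each row is the pose to reach, as a shift and turn from the pose commanded when the call began, along the tool's axes at that moment; what a row does not reach only later rows make up. A row lasts 1/8 s, in which the tool goes at most 62.5 mm and 10.7 degrees, less where a joint would pass 70% of its speed; a pose out of reach is approached as far as the arm can. A call with a gripper value outside its range is refused whole. OPENING is the gripper command: -1 is shut, 1 is fully open, values between are in proportion, set as the call begins (- or left out, the last holds). The fingers move at their own pace and stop on an object; the grip force is fixed at half the most. Time passes only in rows, so rows that repeat a pose let the fingers close, or fill a call up. It gives the time, the measured TCP pose, the force and the opening at its end, in the units of the state.
- bot.get_obs(): the state, without advancing time (a new reading comes with each control period).
- bot.camera(name): name is "scene" or "top" or "wrist"; returns a dict with "color" (420x560x3 uint8, red, green, blue), "fx", "fy", "cx", "cy" (pixels), "rvec" (rotation vector, rad) and "tvec" (3), from world to camera coordinates, as OpenCV has them. Camera axes: x right, y down, z forward; pixel columns grow to the right and rows downward; lengths in m; the calibration is good to about 2 mm. A picture is of the moment at which its call begins. There is no depth.
- bot.job_done(): hands the job in, once; it reports no verdict.
The state is a dict: "clock": time; "joint_pos": joint angles; "joint_vel": joint speeds; "tau": joint torques, N m; "eef_pos": TCP position; "tool_rot": TCP orientation; "ft_force": force on the tool from outside, world axes, zero at the start; "ft_torque": the same for the moment, N m; "grip_width": finger opening in m.
Only numpy, scipy, OpenCV 4.12 (cv2) and the standard library are available. Lean on these libraries where they do the work, as an engineer would, in place of code of your own. Each camera call takes 0.05 s, during which the arm holds its last target.

## Working session

There is one attempt and no reset: what is moved stays moved. The work goes in short steps, Python scripts to look and compute and a shell command to move; the robot and the scene stay as the last step left them, time stands still between calls to the robot, and variables do not carry over. Pictures are saved under pics/ and viewed, and the job is handed in when it is done.

```bash
mkdir -p pics; ls
python3 - <<'E'
from workcell import bot
import cv2
o=bot.get_obs()
for k,v in o.items(): print(k,v)
for n in ("scene","top","wrist"):
    c=bot.camera(n); cv2.imwrite(f"pics/{n}0.png",c["color"][:,:,::-1]); print(n,c["fx"],c["fy"],c["cx"],c["cy"],c["rvec"],c["tvec"])
E
```

```text
pics
clock 0.0
joint_pos [-1.22398545e+00  2.41420833e-01  3.68830732e-03  1.33518409e+00
  5.27476854e-06  1.57079484e+00]
joint_vel [ 0.00190136  0.00025694 -0.0017776  -0.00052982 -0.00093109  0.00010208]
tau [ 5.06814995e-04 -3.72318971e+01  2.52407956e+01  1.67839701e-02
 -3.74306273e-05 -1.54501478e-06]
eef_pos [ 0.16973287 -0.46962486  0.23039532]
tool_rot [-0.12213053  0.69724047 -0.69576304  0.12187553]
ft_force [ 0.23597121 -0.05380178  0.0360098 ]
ft_torque [-0.05908983 -0.02761533 -0.02672815]
grip_width 0.08534960375814518
scene 464.5207829073338 464.5207829073338 282.0148500838211 214.31587342916387 [ 0.90686696 -2.39477917  1.20872966] [0.3864198  0.29886949 1.10859264]
top 389.90985616974893 389.90985616974893 285.013278886554 208.28068242655416 [ 2.20245545 -2.13670491  0.17883864] [-0.04047082  0.54023079  0.9256765 ]
wrist 323.834944699243 323.834944699243 275.26390645998464 214.57001296965413 [-2.38066242  1.66902075  0.23176041] [-0.50076145 -0.0372667   0.37943976]
```

View pics/scene0.png

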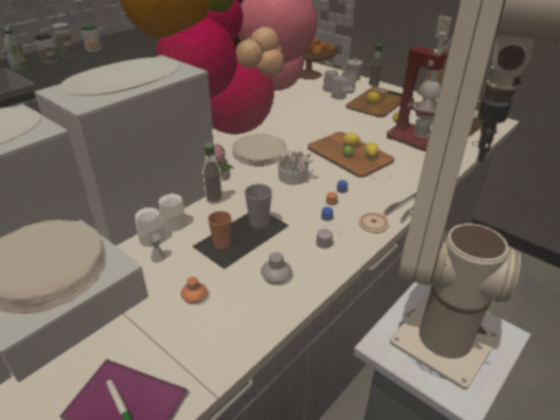

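View pics/top0.png

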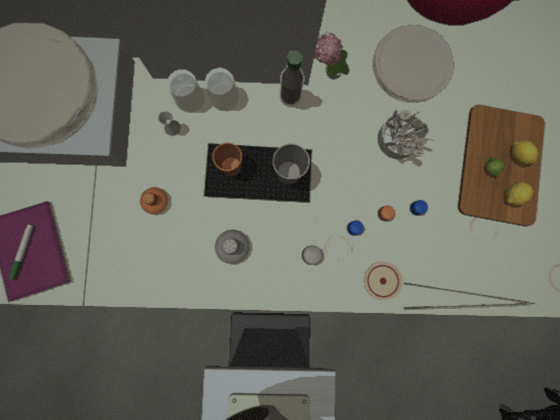

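View pics/wrist0.png

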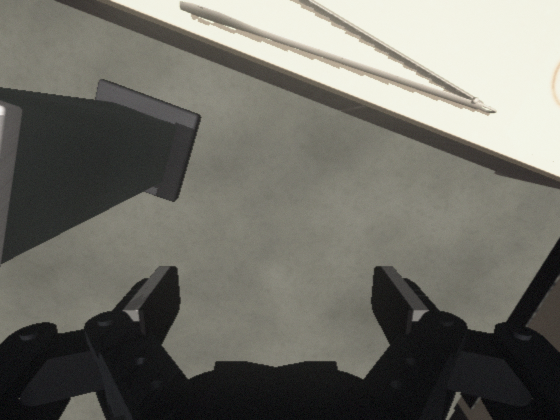

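```bash
cat > h.py <<'E'
import numpy as np, cv2
from workcell import bot
from scipy.spatial.transform import Rotation as R
def bp(c,u,v,z):
    Rm=cv2.Rodrigues(np.array(c["rvec"]))[0]; t=np.array(c["tvec"])
    d=Rm.T@np.array([(u-c["cx"])/c["fx"],(v-c["cy"])/c["fy"],1]); o=-Rm.T@t
    return o+d*(z-o[2])/d[2]
def pr(c,P):
    K=np.array([[c["fx"],0,c["cx"]],[0,c["fy"],c["cy"]],[0,0,1]])
    return cv2.projectPoints(np.array(P,float).reshape(-1,3),np.array(c["rvec"],float),np.array(c["tvec"],float),K,None)[0].reshape(-1,2)
def circ(x,y,z,r,n=60):
    a=np.linspace(0,2*np.pi,n); return np.c_[x+r*np.cos(a),y+r*np.sin(a),z+0*a]
def crop(c,u,v,w,h,s,name,circs=()):
    im=c["color"][:,:,::-1].copy()
    u0,v0=int(u-w/2),int(v-h/2); u0=max(u0,0); v0=max(v0,0)
    im=cv2.resize(im[v0:v0+h,u0:u0+w],None,fx=s,fy=s,interpolation=cv2.INTER_CUBIC)
    for cc in circs:
        p=pr(c,circ(*cc)); p=((p-[u0,v0]+.5)*s-.5)
        cv2.polylines(im,[np.round(p*8).astype(np.int32)],True,(0,255,0),1,cv2.LINE_AA,3)
    cv2.imwrite("pics/"+name,im)
def need(dp_world):
    "world shift -> tool axes, units of 25mm"
    o=bot.get_obs(); return R.from_quat(o["tool_rot"]).inv().apply(dp_world)/0.025
E
python3 - <<'E'
from h import *
c=bot.camera("top"); s=bot.camera("scene")
for n,t,sc,z in [("steel_strainer",(231,246),(276,259),.074),("copper_strainer",(152,199),(192,282),.061),("steel_cap",(313,255),(324,234),.043),("copper_cap",(387,213),(332,196),.035),("steel_tin",(291,162),(259,190),.126),("cu_tin",(228,158),(220,217),.104)]:
    print(n,bp(c,*t,z).round(4),bp(s,*sc,z).round(4))
Rm=cv2.Rodrigues(np.array(c["rvec"]))[0]; print(-Rm.T@c["tvec"])
crop(c,270,200,260,140,3,"t1.png"); crop(s,265,235,190,140,4,"s1.png")
E
```

```text
steel_strainer [0.4436 0.1003 0.074 ] [0.4345 0.1155 0.074 ]
copper_strainer [0.5498 0.2938 0.061 ] [0.5445 0.3098 0.061 ]
steel_cap [ 0.4287 -0.0947  0.043 ] [ 0.425  -0.0843  0.043 ]
copper_cap [ 0.5378 -0.2782  0.035 ] [ 0.531 -0.269  0.035]
steel_tin [ 0.6357 -0.0318  0.126 ] [ 0.6385 -0.0361  0.126 ]
cu_tin [0.6453 0.1135 0.104 ] [0.6487 0.1144 0.104 ]
[0.41586381 0.00693736 0.98862194]
```

View pics/t1.png

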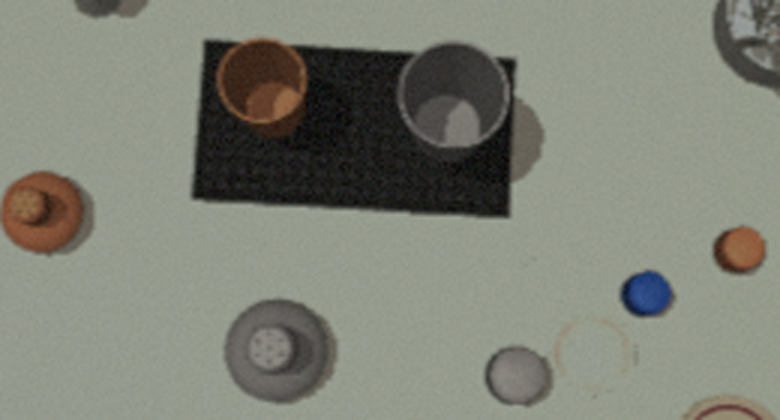

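View pics/s1.png

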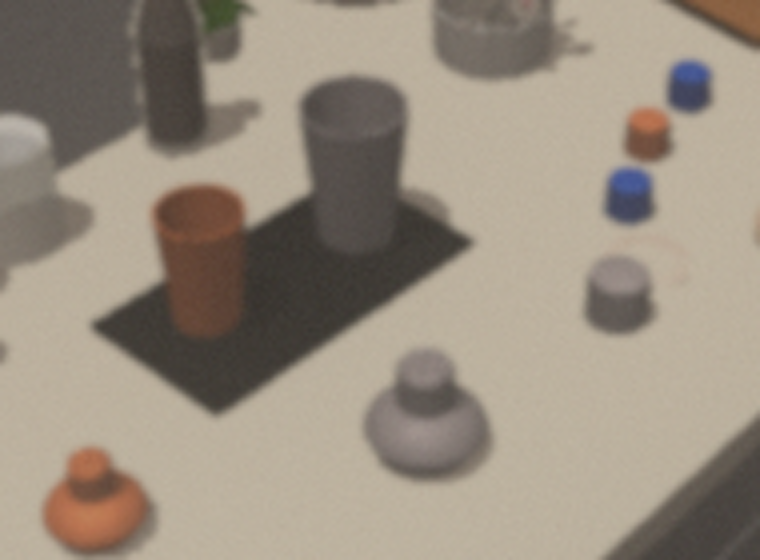

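Run:
```python
from h import *
c=bot.camera("top"); s=bot.camera("scene")
C=[]
for n,t,sc,z,r,low in [("steel_strainer",(230.3,245.7),(276.3,257.5),.074,.0195,(.0175,.0425)),("copper_strainer",(149.3,198),(192.8,280.5),.061,.0145,(.0155,.0345)),("steel_cap",(312.7,254.7),(324.8,234.3),.043,.0225,(0,.0245)),("copper_cap",(386.7,212.3),(332,195),.035,.0175,(0,.0195)),("steel_tin",(291,161.7),(258.5,191.5),.126,.042,(.006,.029)),("cu_tin",(227.3,157),(220,218.3),.104,.034,(.006,.024))]:
    a,b=bp(c,*t,z),bp(s,*sc,z); print(n,a.round(4),b.round(4))
    m=a
    C+=[(m[0],m[1],z,r),(m[0],m[1],low[0],low[1])]
crop(c,270,200,260,140,3,"t2.png",C); crop(s,265,235,190,140,4,"s2.png",C)
```

```text
steel_strainer [0.4443 0.102  0.074 ] [0.4378 0.1106 0.074 ]
copper_strainer [0.552  0.3003 0.061 ] [0.5471 0.305  0.061 ]
steel_cap [ 0.4294 -0.0939  0.043 ] [ 0.4225 -0.0847  0.043 ]
copper_cap [ 0.5395 -0.2775  0.035 ] [ 0.5345 -0.2737  0.035 ]
steel_tin [ 0.6363 -0.0318  0.126 ] [ 0.6341 -0.0293  0.126 ]
cu_tin [0.6476 0.1152 0.104 ] [0.6442 0.1185 0.104 ]
```

View pics/t2.png

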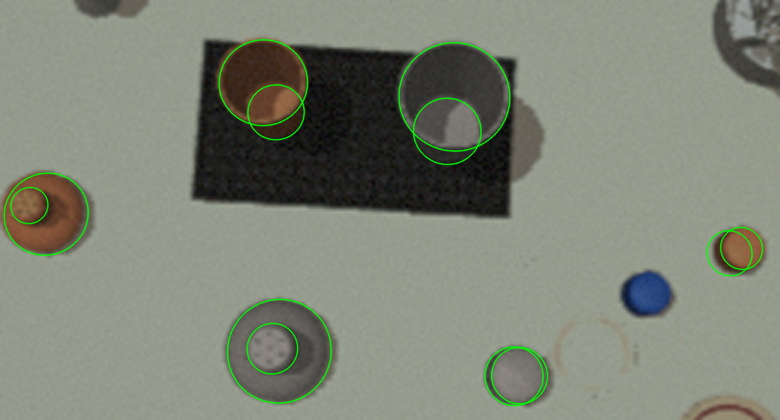

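View pics/s2.png

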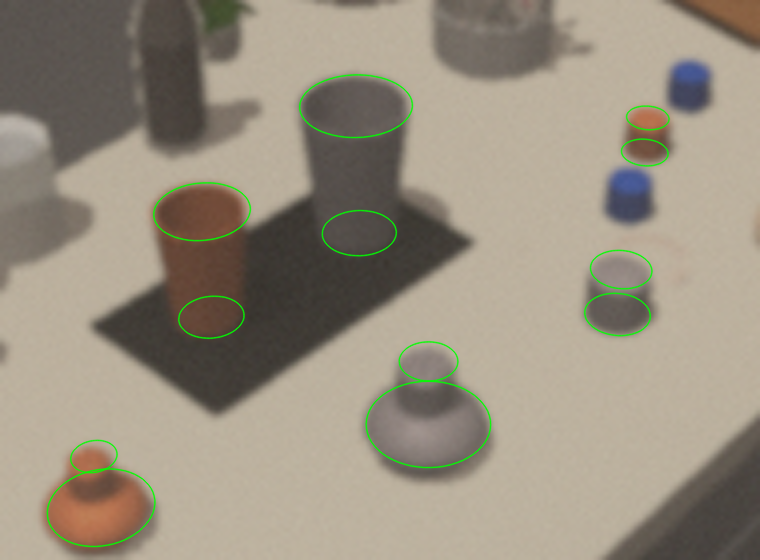

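Run:
```python
from h import *
o=bot.get_obs(); print(R.from_quat(o["tool_rot"]).as_matrix().round(3))
c=bot.camera("wrist");Rm=cv2.Rodrigues(np.array(c["rvec"]))[0]; print("cam",(-Rm.T@c["tvec"]).round(3), "fwd",Rm[2].round(3),"in tool", R.from_quat(o["tool_rot"]).inv().apply(-Rm.T@c["tvec"]-o["eef_pos"]).round(3),R.from_quat(o["tool_rot"]).inv().apply(Rm[2]).round(3), o["clock"])
s=bot.camera("scene"); crop(s,330,200,60,50,10,"cc.png")
print(need(np.array([.49,.15,.29])-o["eef_pos"]))
```

```text
[[-0.94  -0.     0.34 ]
 [-0.34   0.001 -0.94 ]
 [-0.    -1.    -0.001]]
cam [ 0.234 -0.448  0.376] fwd [-0.255 -0.094 -0.962] in tool [-0.068 -0.145  0.001] [0.272 0.962 0.002] 0.35
[-20.47238461  -2.35429841 -18.97390838]
```

View pics/cc.png

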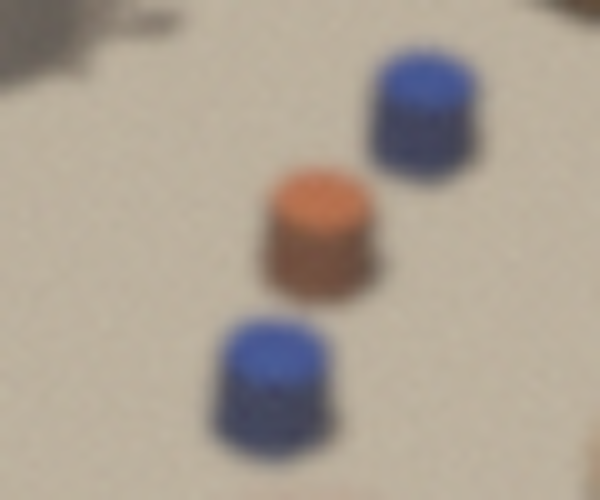

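```bash
python3 -m handwheel '[[-1.8,-0.4,-1.7,0,0.7,0],[-3.5,-0.8,-3.4,0,1.4,0],[-5.2,-1.2,-5.1,0,2,0],[-7,-1.2,-6.9,0,2,0],[-8.7,-1.2,-8.6,0,2,0]]' 1
python3 - <<'E'
from h import *
o=bot.get_obs(); print(R.from_quat(o["tool_rot"]).as_matrix().round(3),o["joint_pos"].round(2),o["eef_pos"])
print(need(np.array([.444,.102,.24])-o["eef_pos"]))
E
```

```text
clock: 1.08
eef_pos: [0.3021, -0.1925, 0.2618]
tool_rot: [-0.002, -0.707, 0.707, 0.0]
ft_force: [0.7, 0.0, -0.0]
grip_width: 0.0856
[[-1.     0.002 -0.003]
 [ 0.003 -0.001 -1.   ]
 [-0.002 -1.     0.001]] [-0.57 -0.06 -0.25  1.38  0.    2.58] [ 0.30206022 -0.19250516  0.26179312]
[ -5.63991062   0.87116065 -11.79833419]
```

```bash
python3 -m handwheel '[[-0.6,0,-1.2,0,-1,0],[-1.2,0,-2.4,0,-2,0],[-1.8,0,-3.6,0,-3,0],[-2.4,0,-4.8,0,-4,0],[-2.8,0,-5.9,0,-5,0]]'
python3 - <<'E'
from h import *
o=bot.get_obs(); print(R.from_quat(o["tool_rot"]).as_matrix().round(3),o["joint_pos"].round(2),o["eef_pos"])
print(need(np.array([.444,.102,.24])-o["eef_pos"]))
E
```

```text
clock: 1.7
eef_pos: [0.3723, -0.0456, 0.2615]
tool_rot: [0.3, -0.64, 0.64, -0.3]
ft_force: [-0.0, 0.7, 0.5]
grip_width: 0.0853
[[-0.64   0.001  0.769]
 [-0.769 -0.    -0.64 ]
 [-0.    -1.     0.001]] [-0.12 -0.02 -0.22  1.38  0.    2.14] [ 0.37229978 -0.04563736  0.26147008]
[-6.37337601  0.86040491 -1.57406006]
```

```bash
python3 -m handwheel '[[-1.6,0.2,-0.4,0,-1,0],[-3.2,0.4,-0.8,0,-2,0],[-4.8,0.6,-1.2,0,-3,0],[-6.4,0.8,-1.6,0,-4,0],[-6.4,0.8,-1.6,0,-4,0]]'
python3 - <<'E'
from h import *
o=bot.get_obs(); print(R.from_quat(o["tool_rot"]).as_matrix().round(3),o["joint_pos"].round(2),o["eef_pos"])
c=bot.camera("wrist"); cv2.imwrite("pics/w1.png",c["color"][:,:,::-1])
E
```

```text
clock: 2.33
eef_pos: [0.4449, 0.1034, 0.2406]
tool_rot: [0.501, -0.5, 0.499, -0.5]
ft_force: [0.1, -0.9, -0.0]
grip_width: 0.0854
[[ 0.002 -0.001  1.   ]
 [-1.     0.     0.002]
 [-0.    -1.    -0.001]] [ 0.23  0.15 -0.08  1.34  0.    1.8 ] [0.44491315 0.10336488 0.24061589]
```

View pics/w1.png

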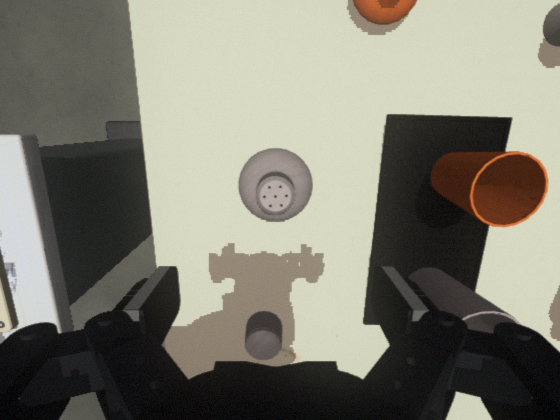

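Run:
```python
from h import *
c=bot.camera("wrist"); o=bot.get_obs()
print("TCP px",pr(c,o["eef_pos"]))
a=bp(c,275.5,195,.074); print(a, bp(c,275.5,184.5,.0175))
C=[(a[0],a[1],.074,.0195),(a[0],a[1],.0175,.0425),(.4443,.102,.074,.0195)]
crop(c,275,190,120,120,5,"w1c.png",C)
print(bp(c,508,189,.104),bp(c,263,341,.043))
```

```text
TCP px [[275.5609302  268.34941189]]
[0.44384301 0.10111312 0.074     ] [0.44381696 0.10103532 0.0175    ]
[0.64906246 0.11320152 0.104     ] [ 0.42843925 -0.09016842  0.043     ]
```

View pics/w1c.png

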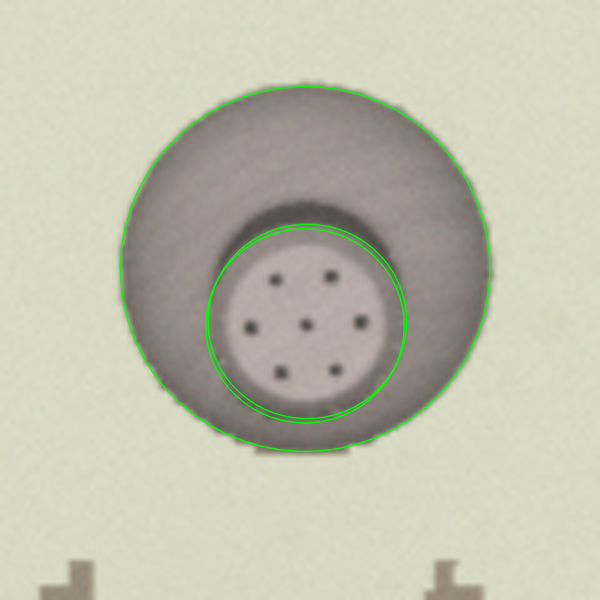

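```bash
python3 -m handwheel '[[0.09,2,-0.04,0,0,0],[0.09,4,-0.04,0,0,0],[0.09,6,-0.04,0,0,0],[0.09,7.2,-0.04,0,0,0],[0.09,7.9,-0.04,0,0,0]]'; python3 -m handwheel '[[0,0,0,0,0,0],[0,0,0,0,0,0],[0,0,0,0,0,0],[0,0,0,0,0,0],[0,0,0,0,0,0]]' -1
python3 - <<'E'
from h import *
c=bot.camera("wrist"); cv2.imwrite("pics/w2.png",c["color"][:,:,::-1])
E
```

```text
clock: 3.05
eef_pos: [0.4418, 0.0976, 0.0425]
tool_rot: [-0.499, 0.502, -0.501, 0.498]
ft_force: [0.2, -0.2, 0.1]
grip_width: 0.0854
clock: 3.68
eef_pos: [0.4448, 0.0991, 0.0454]
tool_rot: [0.498, -0.5, 0.502, -0.5]
ft_force: [-0.0, -1.4, 6.7]
grip_width: 0.0375
```

View pics/w2.png

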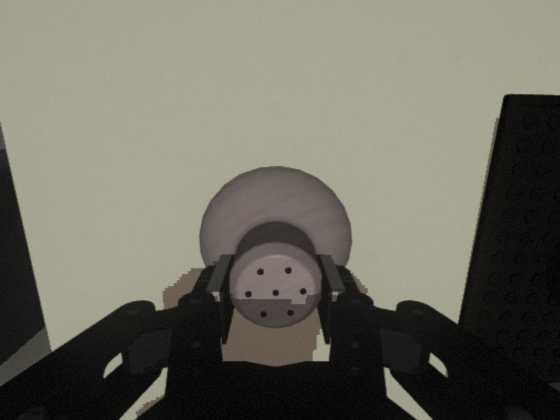

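```bash
python3 -m handwheel '[[0,-1,0,0,0,0],[0,-2.5,0,0,0,0],[0,-4.5,0,0,0,0],[0,-6.5,0,0,0,0],[0,-8.5,0,0,0,0]]';python3 -m handwheel '[[0,0,0,0,0,0],[0,0,0,0,0,0],[0,0,0,0,0,0],[0,0,0,0,0,0],[0,0,0,0,0,0]]'
python3 - <<'E'
from h import *
c=bot.camera("wrist"); cv2.imwrite("pics/w3.png",c["color"][:,:,::-1])
for i in range(3):
    o=bot.get_obs(); print(o["eef_pos"],o["tool_rot"],o["ft_force"]); bot.camera("top")
E
```

```text
clock: 4.35
eef_pos: [0.4428, 0.0991, 0.2581]
tool_rot: [0.499, -0.501, 0.501, -0.5]
ft_force: [1.1, 0.7, -2.3]
grip_width: 0.0372
clock: 4.97
eef_pos: [0.4429, 0.099, 0.2555]
tool_rot: [-0.5, 0.501, -0.5, 0.499]
ft_force: [0.0, 0.2, -1.1]
grip_width: 0.0374
[0.44304199 0.09904871 0.25571476] [-0.49980671  0.50081341 -0.50032956  0.49904861] [-0.03225173 -0.16702256 -0.81473935]
[0.44314082 0.09907625 0.25592427] [-0.49967179  0.50073566 -0.50040249  0.49918859] [-0.45086824  0.55572039 -1.88302689]
[0.44321341 0.09906397 0.25601983] [-0.49960567  0.50067907 -0.50046628  0.49924758] [-0.60788253  0.13728152 -0.67481717]
```

View pics/w3.png

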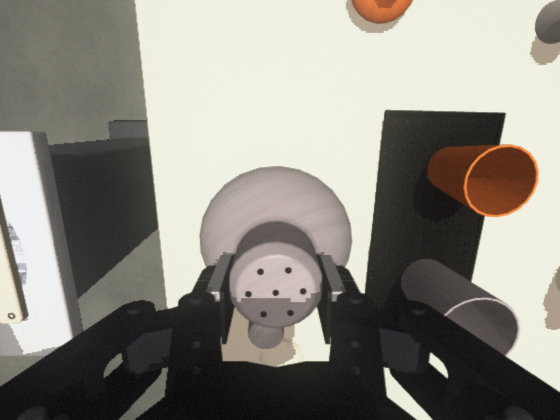

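Run:
```python
from h import *
from scipy.optimize import least_squares
c=bot.camera("wrist"); o=bot.get_obs(); p=o["eef_pos"]; print(o["clock"],p)
def f(q):
    x,y,z=q; h=pr(c,[[x,y,z]])[0]; g=pr(c,circ(x,y,z-.0565,.0425,200))
    return [h[0]-275.5,h[1]-292,g[:,0].min()-200.5,g[:,0].max()-351.5,g[:,1].min()-166]
r=least_squares(f,[p[0],p[1],p[2]+.03]); q=r.x; print(q,q-p,r.fun)
crop(c,275,250,200,200,4,"w3c.png",[(q[0],q[1],q[2],.0195),(q[0],q[1],q[2]-.0565,.0425)])
# tins
a=bp(c,501,180,.104); b=bp(c,480,326,.126); print(a,b)
crop(c,460,250,200,260,3,"w3t.png",[(a[0],a[1],.104,.034),(b[0],b[1],.126,.042)])
```

```text
5.225 [0.44330054 0.09909514 0.25623718]
[0.44309397 0.10195017 0.28567757] [-0.00020658  0.00285502  0.02944039] [ 0.37208382 -0.01334891 -0.27890318 -0.24847318  0.01779938]
[0.65142166 0.1152649  0.104     ] [ 0.64263986 -0.02483716  0.126     ]
```

View pics/w3c.png

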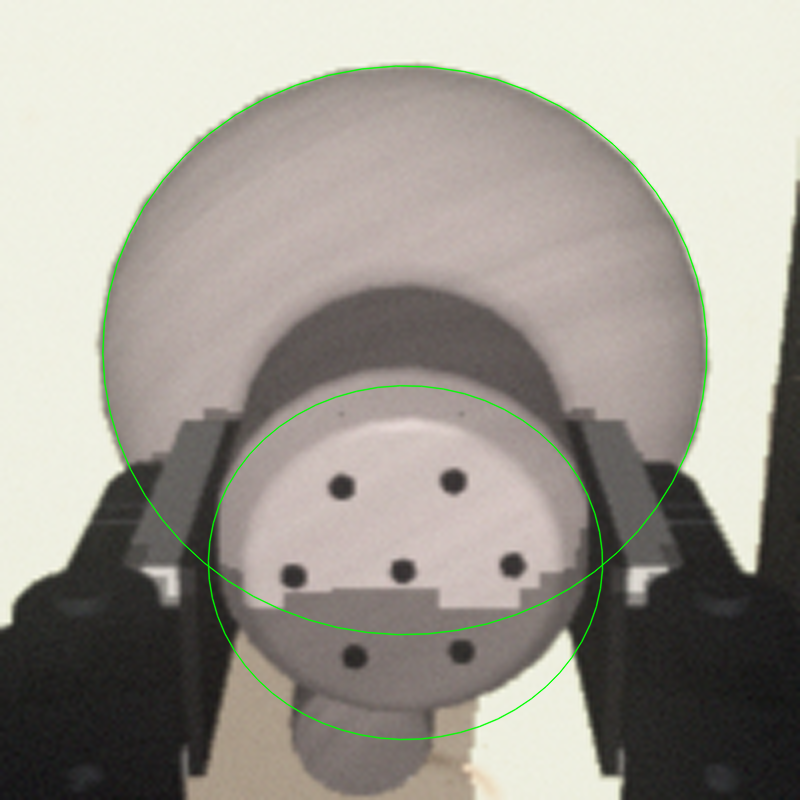

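View pics/w3t.png

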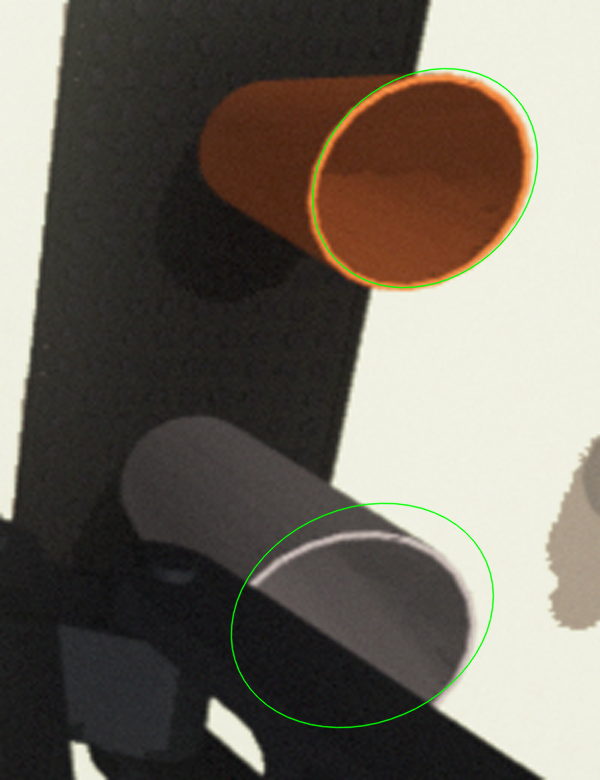

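```bash
python3 -m handwheel '[[1.6,0,1.3,0,0,0],[3.4,0,2.7,0,0,0],[5.4,0,4.3,0,0,0],[7.4,0,6,0,0,0],[9.4,0,7.6,0,0,0]]';python3 -m handwheel '[[0.2,0,0.15,0,0,0],[0.2,0,0.15,0,0,0],[0.2,0,0.15,0,0,0],[0.2,0,0.15,0,0,0],[0.2,0,0.15,0,0,0]]'
python3 - <<'E'
from h import *
c=bot.camera("wrist"); cv2.imwrite("pics/w4.png",c["color"][:,:,::-1])
E
```

```text
clock: 5.85
eef_pos: [0.6301, -0.1331, 0.2563]
tool_rot: [0.499, -0.5, 0.501, -0.5]
ft_force: [1.5, 1.3, -0.5]
grip_width: 0.0369
clock: 6.48
eef_pos: [0.6324, -0.1355, 0.2573]
tool_rot: [0.5, -0.5, 0.501, -0.5]
ft_force: [0.4, -0.4, -0.7]
grip_width: 0.0372
```

View pics/w4.png

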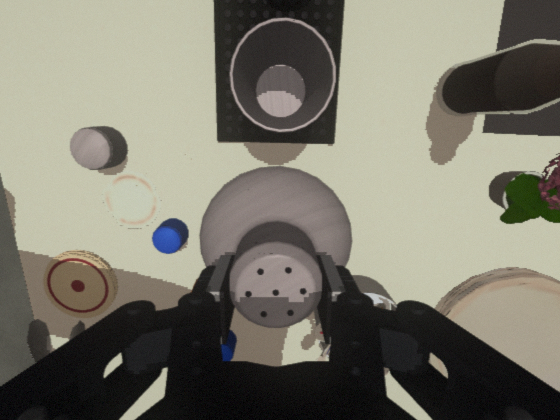

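Run:
```python
from h import *
from scipy.optimize import least_squares
c=bot.camera("wrist"); o=bot.get_obs(); p=o["eef_pos"]; print(o["clock"],p)
def f(q):
    g=pr(c,circ(q[0],q[1],.126,.042,200))
    return [g[:,0].min()-230.5,g[:,0].max()-335.5,g[:,1].min()-17.5,g[:,1].max()-131]
r=least_squares(f,[.636,-.03]); q=r.x; print(q,r.fun)
a=bp(c,91,148.5,.043); print(a)
crop(c,200,90,400,180,2,"w4c.png",[(q[0],q[1],.126,.042),(a[0],a[1],.041,.0235),(a[0],a[1],0,.0245)])
print(need([q[0]-p[0],q[1]-p[1]-.0025,0]))
```

```text
6.575 [ 0.63251033 -0.13590344  0.25691729]
[ 0.63827721 -0.03358605] [-0.74228815  0.74238145 -0.61316686  0.80134756]
[ 0.4318209  -0.09533581  0.043     ]
[-3.99302044e+00 -4.39981402e-04  2.24982463e-01]
```

View pics/w4c.png

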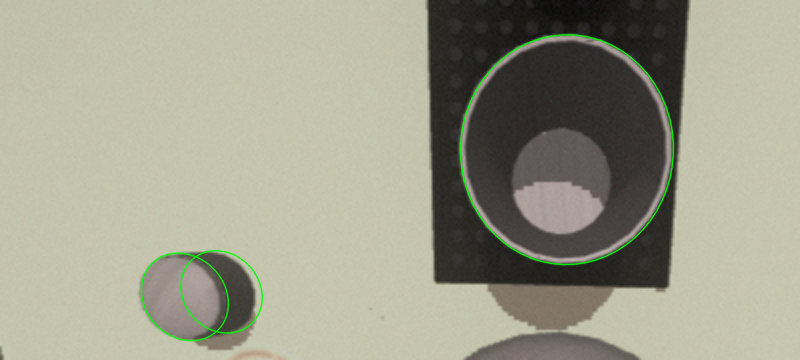

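```bash
python3 -m handwheel '[[-1,0,0.06,0,0,0],[-2.2,0,0.14,0,0,0],[-3.2,0,0.2,0,0,0],[-3.98,0,0.24,0,0,0],[-3.98,0,0.24,0,0,0]]';python3 -m handwheel '[[0,1,0,0,0,0],[0,2,0,0,0,0],[0,2.8,0,0,0,0],[0,2.8,0,0,0,0],[0,2.8,0,0,0,0]]'
python3 - <<'E'
from h import *
c=bot.camera("wrist"); cv2.imwrite("pics/w5.png",c["color"][:,:,::-1]); s=bot.camera("scene"); crop(s,265,205,120,100,6,"s5.png")
t=bot.camera("top"); crop(t,280,170,120,100,6,"t5.png"); print(bot.get_obs()["eef_pos"])
E
```

```text
clock: 7.2
eef_pos: [0.6389, -0.0356, 0.2564]
tool_rot: [0.5, -0.5, 0.5, -0.5]
ft_force: [0.7, -1.1, -1.1]
grip_width: 0.0374
clock: 7.82
eef_pos: [0.6393, -0.0378, 0.1873]
tool_rot: [0.499, -0.5, 0.501, -0.499]
ft_force: [0.7, -0.8, -0.4]
grip_width: 0.0373
[ 0.6396175  -0.03735379  0.18774926]
```

View pics/w5.png

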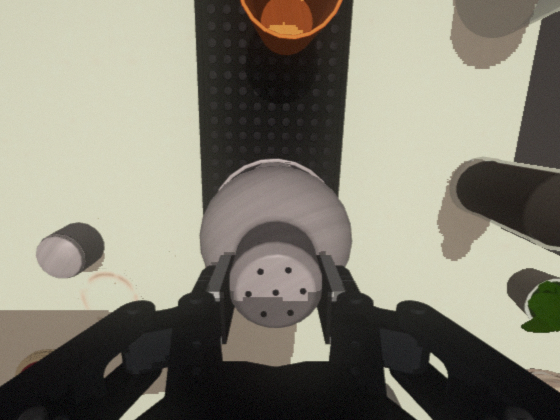

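View pics/s5.png

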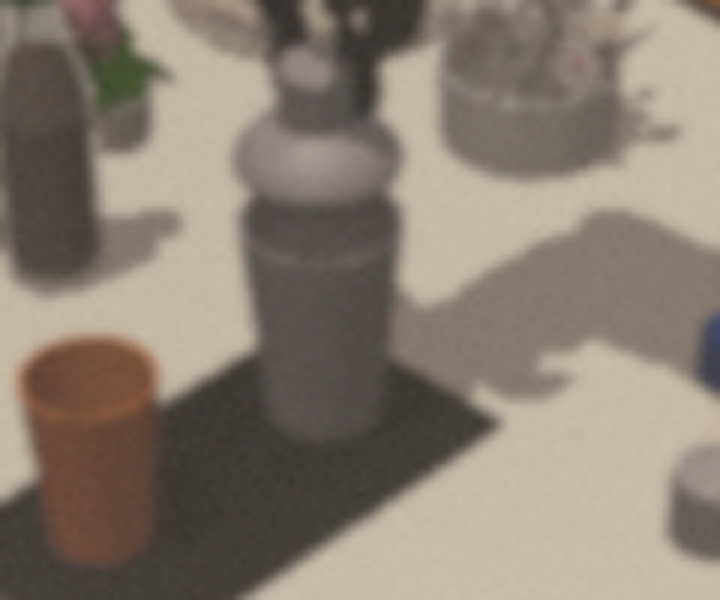

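Run:
```python
from h import *
c=bot.camera("wrist"); o=bot.get_obs(); print(o["eef_pos"])
crop(c,275,220,200,140,4,"w5c.png",[(.6383,-.0336,.126,.042),(.6375,-.0325,.126,.042)])
```

```text
[ 0.6395079  -0.03721468  0.18754556]
```

View pics/w5c.png

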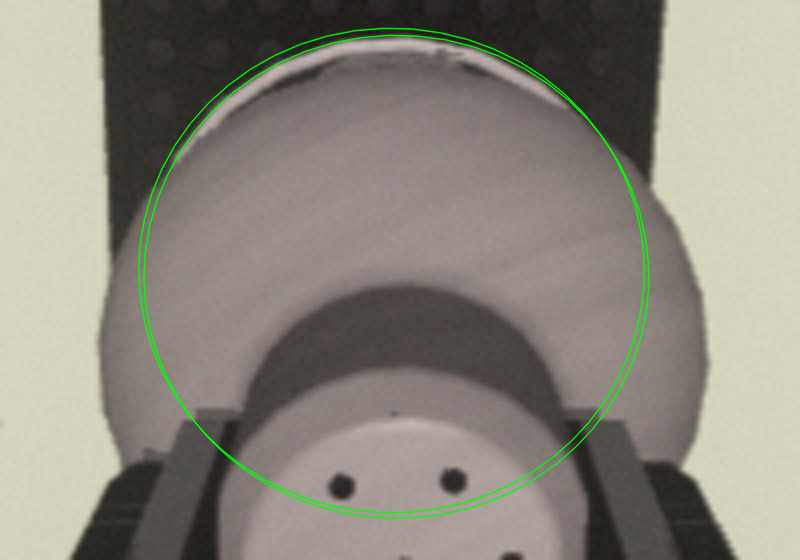

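```bash
python3 -m handwheel '[[0,0.2,-0.04,0,0,0],[0,0.4,-0.04,0,0,0],[0,0.6,-0.04,0,0,0],[0,0.8,-0.04,0,0,0],[0,1,-0.04,0,0,0]]';python3 -m handwheel '[[0,0.1,0,0,0,0],[0,0.2,0,0,0,0],[0,0.3,0,0,0,0],[0,0.3,0,0,0,0],[0,0.3,0,0,0,0]]'
```

```text
clock: 8.65
eef_pos: [0.6378, -0.037, 0.1608]
tool_rot: [-0.5, 0.501, -0.5, 0.499]
ft_force: [0.8, -0.2, -1.3]
grip_width: 0.0371
clock: 9.28
eef_pos: [0.6381, -0.037, 0.1557]
tool_rot: [0.499, -0.5, 0.501, -0.5]
ft_force: [-2.0, -0.1, 5.5]
grip_width: 0.037
```

```bash
python3 -m handwheel '[[0,0.05,0,0,0,0],[0,0.05,0,0,0,0],[0,0.05,0,0,0,0],[0,0.05,0,0,0,0],[0,0.05,0,0,0,0]]'
python3 - <<'E'
from h import *
c=bot.camera("wrist"); crop(c,275,220,200,140,4,"w6.png"); s=bot.camera("scene"); crop(s,265,205,120,100,6,"s6.png")
E
```

```text
clock: 9.9
eef_pos: [0.6381, -0.037, 0.1556]
tool_rot: [0.499, -0.5, 0.501, -0.5]
ft_force: [-3.6, -0.6, 10.1]
grip_width: 0.0372
```

View pics/w6.png

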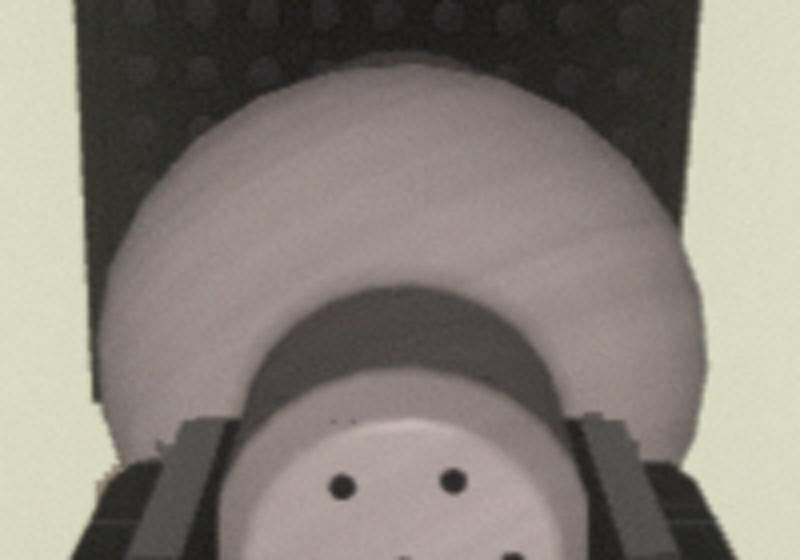

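View pics/s6.png

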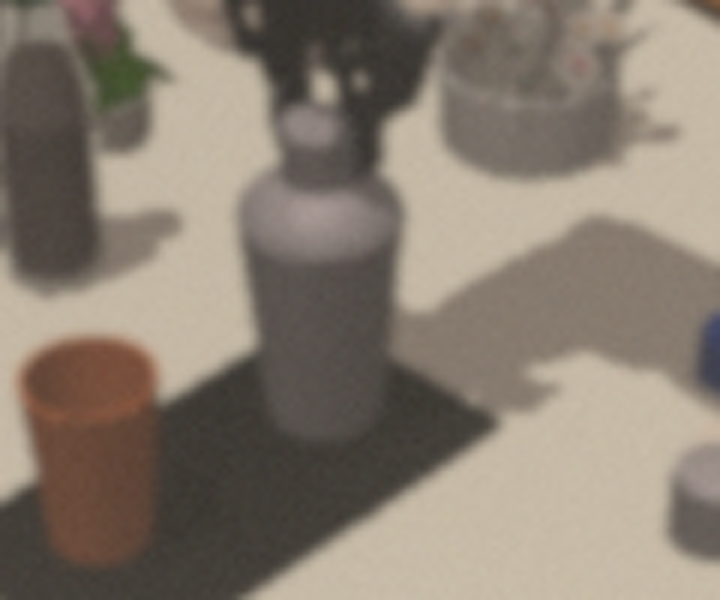

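```bash
python3 -m handwheel '[[0,-0.06,0,0,0,0],[0,-0.06,0,0,0,0],[0,-0.06,0,0,0,0],[0,-0.06,0,0,0,0],[0,-0.06,0,0,0,0]]' 0.6;python3 -m handwheel '[[0,-0.7,0,0,0,0],[0,-1.7,0,0,0,0],[0,-3,0,0,0,0],[0,-3.5,0,0,0,0],[0,-3.5,0,0,0,0]]'
python3 - <<'E'
from h import *
c=bot.camera("wrist"); cv2.imwrite("pics/w7.png",c["color"][:,:,::-1]); s=bot.camera("scene"); crop(s,265,205,120,100,6,"s7.png",[(.6383,-.034,.126,.042),(.6383,-.034,.184,.0195)])
p=bot.get_obs()["eef_pos"];print(p,need([.431-p[0],-.093-p[1],0]))
E
```

```text
clock: 10.62
eef_pos: [0.6378, -0.037, 0.1538]
tool_rot: [-0.5, 0.501, -0.5, 0.499]
ft_force: [-0.3, 0.1, -0.1]
grip_width: 0.0683
clock: 11.25
eef_pos: [0.6384, -0.0371, 0.2422]
tool_rot: [0.499, -0.5, 0.501, -0.5]
ft_force: [0.4, -0.1, 0.3]
grip_width: 0.0684
[ 0.63732346 -0.03700671  0.24011965] [ 2.25870543  0.01711036 -8.24774801]
```

View pics/w7.png

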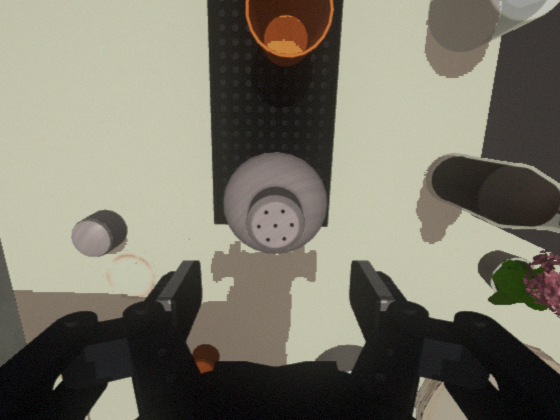

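View pics/s7.png

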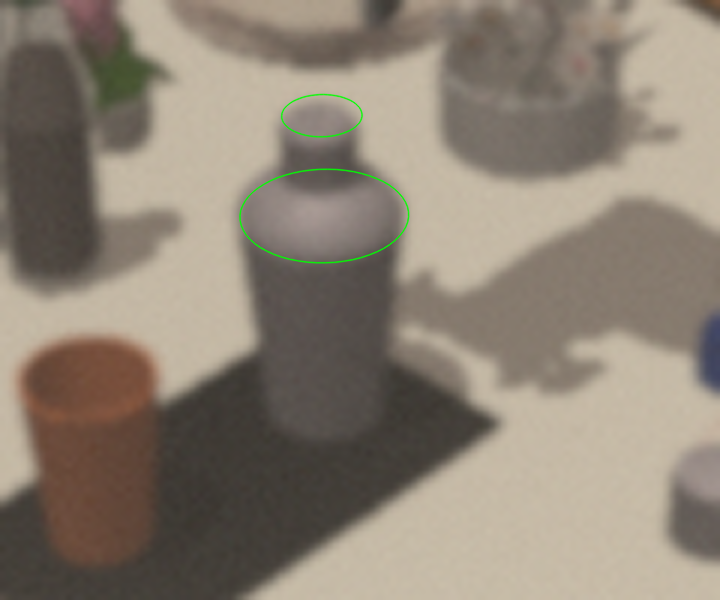

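```bash
python3 - <<'E'
from h import *
c=bot.camera("wrist"); o=bot.get_obs(); p=o["eef_pos"]; q=bp(c,275,225.5,.184); print(p,q)
crop(c,275,200,150,120,5,"w7c.png",[(q[0],q[1],.184,.0195),(q[0],q[1],.1275,.0425),(.6383,-.034,.1275,.0425)])
E
python3 -m handwheel '[[0.5,0,-1.8,0,0,0],[1,0,-3.6,0,0,0],[1.6,0,-5.6,0,0,0],[2,0,-7.4,0,0,0],[2.3,0,-8.3,0,0,0]]' 1;python3 -m handwheel '[[0,0.5,0,0,0,0],[0,1,0,0,0,0],[0,1,0,0,0,0],[0,1,0,0,0,0],[0,1,0,0,0,0]]'
python3 - <<'E'
from h import *
c=bot.camera("wrist"); cv2.imwrite("pics/w8.png",c["color"][:,:,::-1])
E
```

```text
[ 0.63712687 -0.03700905  0.23978057] [ 0.63661084 -0.03392907  0.184     ]
clock: 12.02
eef_pos: [0.4271, -0.0941, 0.2404]
tool_rot: [-0.5, 0.502, -0.5, 0.499]
ft_force: [0.1, 0.1, -0.2]
grip_width: 0.0853
clock: 12.65
eef_pos: [0.4308, -0.094, 0.2166]
tool_rot: [0.499, -0.5, 0.501, -0.5]
ft_force: [0.3, 0.1, 0.3]
grip_width: 0.0851
```

View pics/w7c.png

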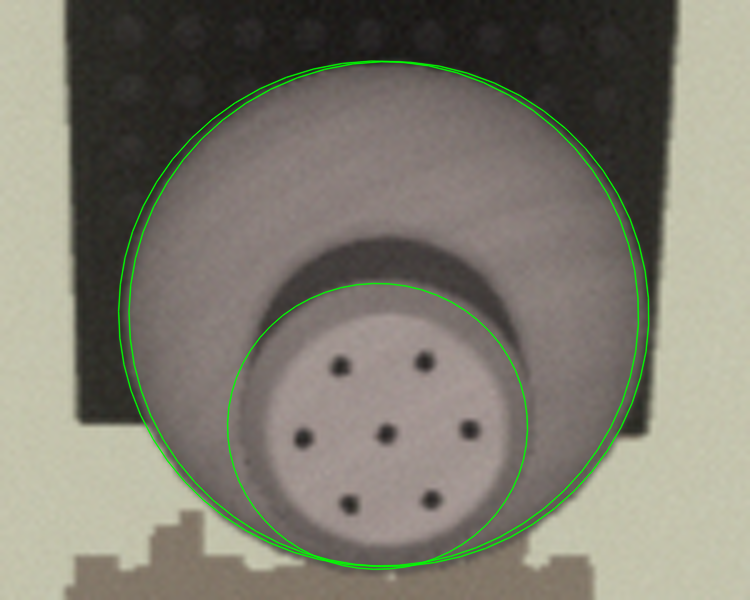

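View pics/w8.png

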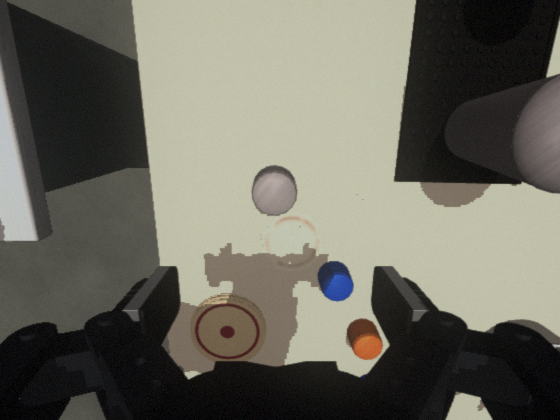

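Run:
```python
from h import *
c=bot.camera("wrist"); o=bot.get_obs(); p=o["eef_pos"]; q=bp(c,274,192,.041); print(p,q)
crop(c,275,190,100,80,7,"w8c.png",[(q[0],q[1],.041,.0235),(q[0],q[1],0,.0245)])
print(need([q[0]-p[0],q[1]-p[1],0]))
```

```text
[ 0.43066146 -0.09400801  0.21677119] [ 0.42913558 -0.09381705  0.041     ]
[-7.51739865e-03 -3.21292741e-05 -6.10502886e-02]
```

View pics/w8c.png

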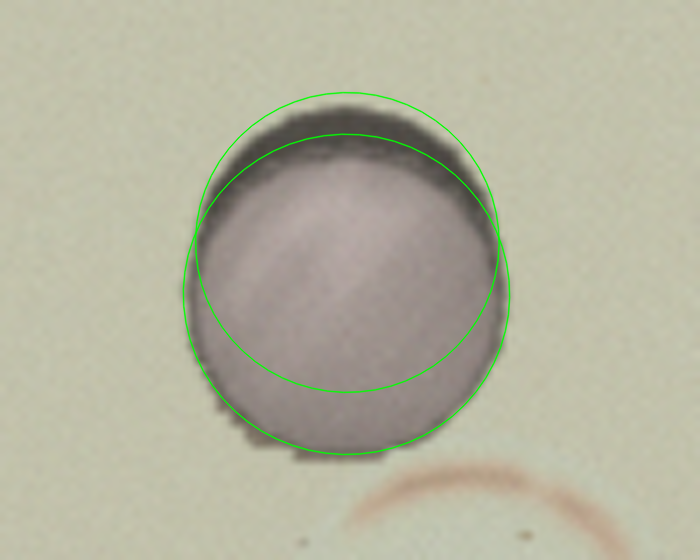

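```bash
python3 -m handwheel '[[0.02,1.8,-0.06,0,0,0],[0.02,4,-0.06,0,0,0],[0.02,6.2,-0.06,0,0,0],[0.02,7.6,-0.06,0,0,0],[0.02,8.2,-0.06,0,0,0]]'; python3 -m handwheel '[[0,0,0,0,0,0],[0,0,0,0,0,0],[0,0,0,0,0,0],[0,0,0,0,0,0],[0,0,0,0,0,0]]' -1
python3 - <<'E'
from h import *
c=bot.camera("wrist"); cv2.imwrite("pics/w9.png",c["color"][:,:,::-1])
E
```

```text
clock: 13.38
eef_pos: [0.4273, -0.0942, 0.0096]
tool_rot: [-0.5, 0.502, -0.5, 0.499]
ft_force: [-1.0, -0.9, 0.5]
grip_width: 0.0854
clock: 14.0
eef_pos: [0.43, -0.0948, 0.013]
tool_rot: [0.499, -0.5, 0.501, -0.5]
ft_force: [-0.3, 0.3, 7.5]
grip_width: 0.0454
```

View pics/w9.png

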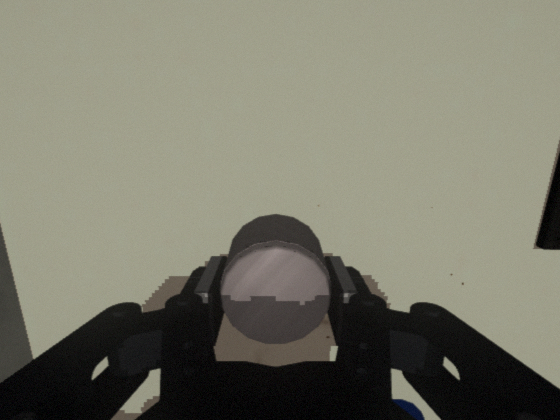

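```bash
python3 -m handwheel '[[0,-1,0,0,0,0],[0,-3,0,0,0,0],[0,-5.4,0,0,0,0],[0,-7.8,0,0,0,0],[0,-10,0,0,0,0]]';python3 -m handwheel '[[0,0,1.7,0,0,0],[0,0,3.6,0,0,0],[0,0,5.6,0,0,0],[0,0,7.4,0,0,0],[0,0,8.3,0,0,0]]'; python3 -m handwheel '[[0,0,0,0,0,0],[0,0,0,0,0,0],[0,0,0,0,0,0],[0,0,0,0,0,0],[0,0,0,0,0,0]]'
python3 - <<'E'
from h import *
c=bot.camera("wrist"); cv2.imwrite("pics/w10.png",c["color"][:,:,::-1])
E
```

```text
clock: 14.68
eef_pos: [0.4287, -0.0945, 0.2643]
tool_rot: [0.499, -0.5, 0.501, -0.5]
ft_force: [0.5, 0.2, -0.2]
grip_width: 0.045
clock: 15.3
eef_pos: [0.638, -0.0948, 0.2607]
tool_rot: [-0.5, 0.501, -0.5, 0.499]
ft_force: [0.0, 0.4, -1.1]
grip_width: 0.0454
clock: 15.92
eef_pos: [0.6359, -0.0951, 0.2621]
tool_rot: [0.499, -0.5, 0.501, -0.5]
ft_force: [0.2, 0.3, -0.6]
grip_width: 0.045
```

View pics/w10.png

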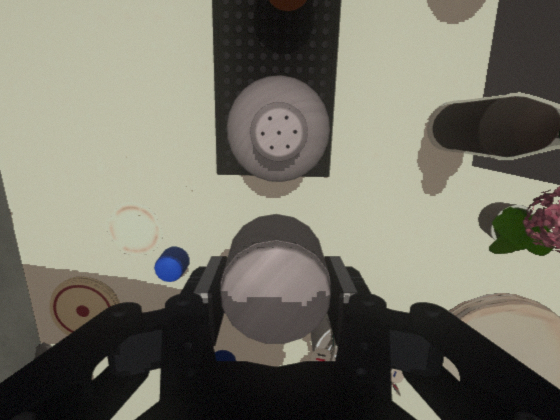

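Run:
```python
from h import *
from scipy.optimize import least_squares
c=bot.camera("wrist"); o=bot.get_obs(); p=o["eef_pos"]
q=bp(c,278.5,131.5,.184)
def f(w):
    x,y,z=w; a=pr(c,circ(x,y,z,.0245,200)); b=pr(c,circ(x,y,z+.040,.0235,200))
    return [a[:,1].min()-214.5,b[:,0].min()-221,b[:,0].max()-329.5,b[:,1].max()-344]
r=least_squares(f,[p[0],p[1],p[2]-.01]); w=r.x; print(p,w-p,r.fun,q)
crop(c,275,210,200,280,3,"w10c.png",[(q[0],q[1],.184,.0195),(q[0],q[1],.1275,.0425),(w[0],w[1],w[2],.0245),(w[0],w[1],w[2]+.04,.0235)])
print(need([q[0]-w[0],q[1]-w[1],0]))
```

```text
[ 0.63604783 -0.09504801  0.26186675] [-0.00049078 -0.00399514 -0.01888076] [ 0.87484227 -0.82401475  0.82463581 -0.74429788] [ 0.63784784 -0.0333442   0.184     ]
[-2.62816915e+00 -9.22316881e-05  8.53646484e-02]
```

View pics/w10c.png

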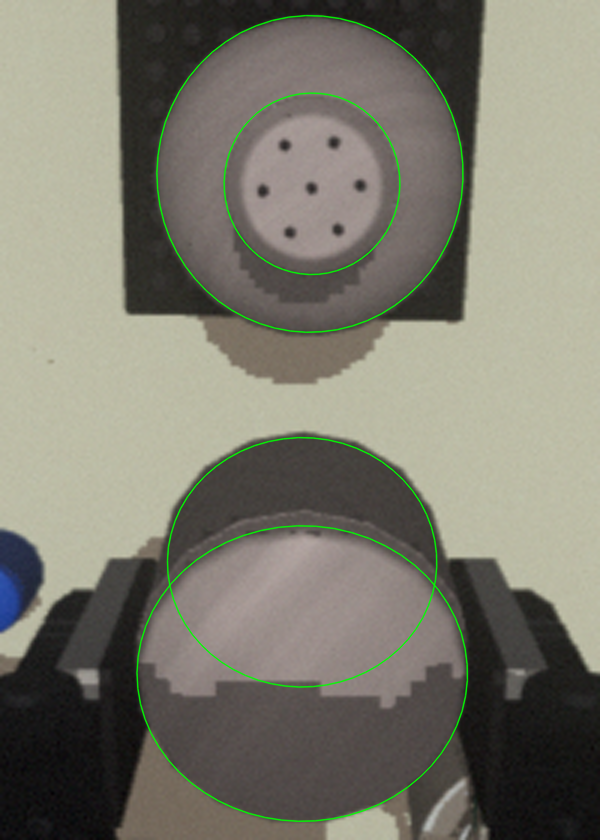

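Run:
```python
from h import *
c=bot.camera("wrist"); o=bot.get_obs(); p=o["eef_pos"]
for i,dy in enumerate((0,-.002)):
    crop(c,275,280,140,160,4,f"w10d{i}.png",[(p[0]-.0004,p[1]+dy,p[2]-.013,.0245),(p[0]-.0004,p[1]+dy,p[2]+.027,.0225)])
a,b=[cv2.imread(f"pics/w10d{i}.png") for i in (0,1)]; cv2.imwrite("pics/w10e.png",cv2.resize(np.hstack([a,b]),None,fx=.7,fy=.7))
```

```text
(no output)
```

View pics/w10e.png

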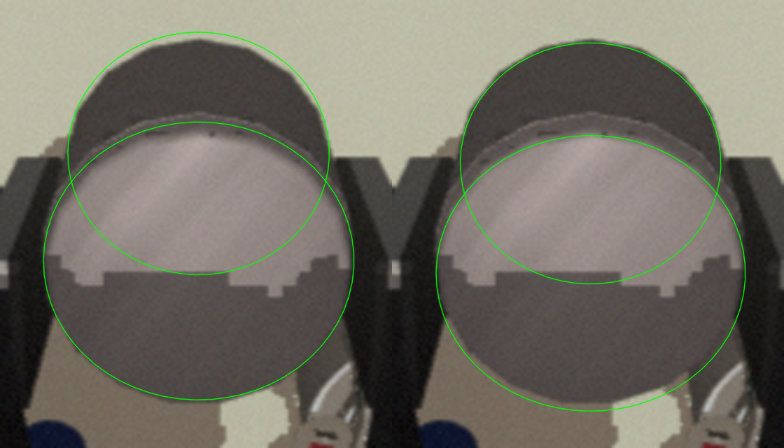

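```bash
python3 -m handwheel '[[-0.8,0,0.05,0,0,0],[-1.7,0,0.09,0,0,0],[-2.47,0,0.09,0,0,0],[-2.47,0,0.09,0,0,0],[-2.47,0,0.09,0,0,0]]';python3 -m handwheel '[[0,0.8,0,0,0,0],[0,1.6,0,0,0,0],[0,2.2,0,0,0,0],[0,2.2,0,0,0,0],[0,2.2,0,0,0,0]]'
python3 - <<'E'
from h import *
c=bot.camera("wrist"); p=bot.get_obs()["eef_pos"]; print(p)
crop(c,275,220,200,200,4,"w11.png",[(.6378,-.0342,.1275,.0425)])
s=bot.camera("scene"); crop(s,258,185,100,80,8,"s11.png",[(.6378,-.0342,.1275,.0425),(.6378,-.0342,.184,.0195),(p[0]-.0004,p[1]-.001,p[2]-.013,.0245)])
E
```

```text
clock: 16.7
eef_pos: [0.6386, -0.033, 0.2616]
tool_rot: [0.5, -0.5, 0.501, -0.499]
ft_force: [-0.3, 0.2, -0.6]
grip_width: 0.0453
clock: 17.32
eef_pos: [0.639, -0.0336, 0.2073]
tool_rot: [0.499, -0.5, 0.501, -0.5]
ft_force: [0.1, -0.2, -0.8]
grip_width: 0.0452
[ 0.63920562 -0.03349288  0.20761648]
```

View pics/w11.png

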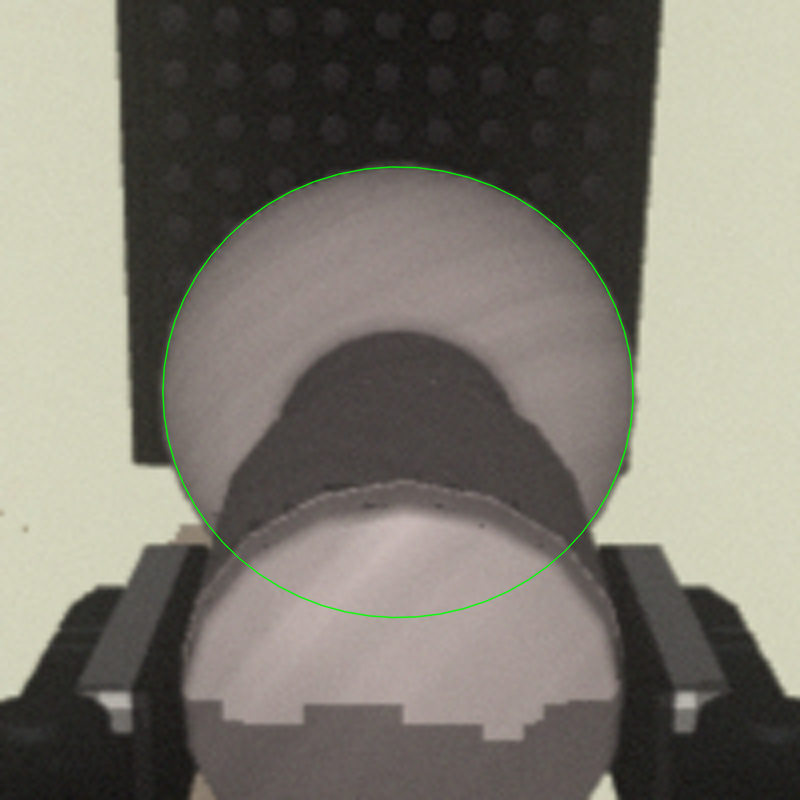

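View pics/s11.png

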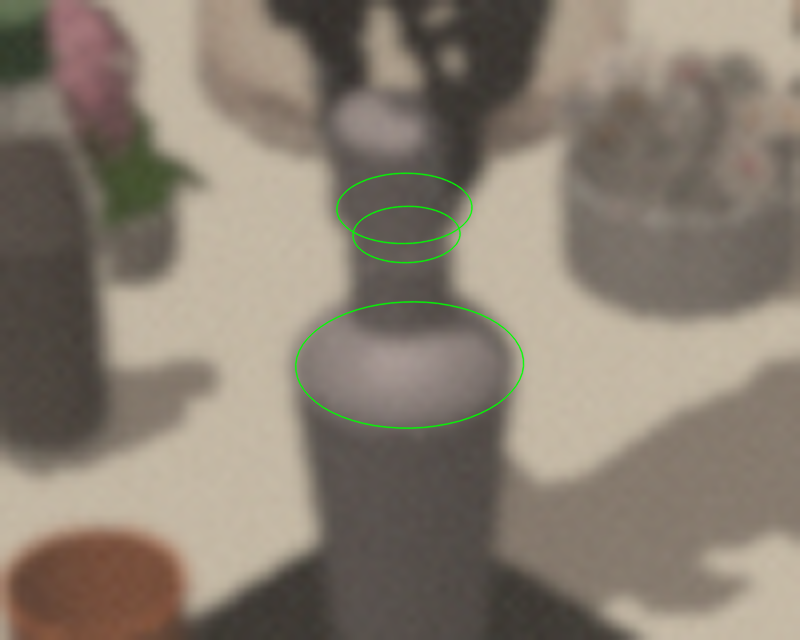

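```bash
python3 -m handwheel '[[0,0.3,-0.03,0,0,0],[0,0.6,-0.03,0,0,0],[0,0.9,-0.03,0,0,0],[0,1.2,-0.03,0,0,0],[0,1.35,-0.03,0,0,0]]';python3 -m handwheel '[[0,0.1,0,0,0,0],[0,0.2,0,0,0,0],[0,0.25,0,0,0,0],[0,0.3,0,0,0,0],[0,0.3,0,0,0,0]]'
```

```text
clock: 18.05
eef_pos: [0.6375, -0.0332, 0.1718]
tool_rot: [-0.5, 0.501, -0.5, 0.499]
ft_force: [-0.5, -0.7, 0.1]
grip_width: 0.0455
clock: 18.68
eef_pos: [0.6379, -0.0333, 0.1654]
tool_rot: [0.499, -0.501, 0.501, -0.499]
ft_force: [0.7, 0.3, -1.5]
grip_width: 0.0451
```

No contact yet, the cap is over the neck; a little further.

```bash
python3 -m handwheel '[[0,0.04,0,0,0,0],[0,0.08,0,0,0,0],[0,0.1,0,0,0,0],[0,0.1,0,0,0,0],[0,0.1,0,0,0,0]]'
python3 - <<'E'
from h import *
s=bot.camera("scene"); crop(s,258,185,100,80,8,"s12.png")
c=bot.camera("wrist");crop(c,275,220,200,200,4,"w12.png")
E
```

```text
clock: 19.3
eef_pos: [0.6386, -0.0333, 0.1652]
tool_rot: [0.499, -0.5, 0.501, -0.5]
ft_force: [-1.7, -0.1, 8.0]
grip_width: 0.045
```

View pics/s12.png

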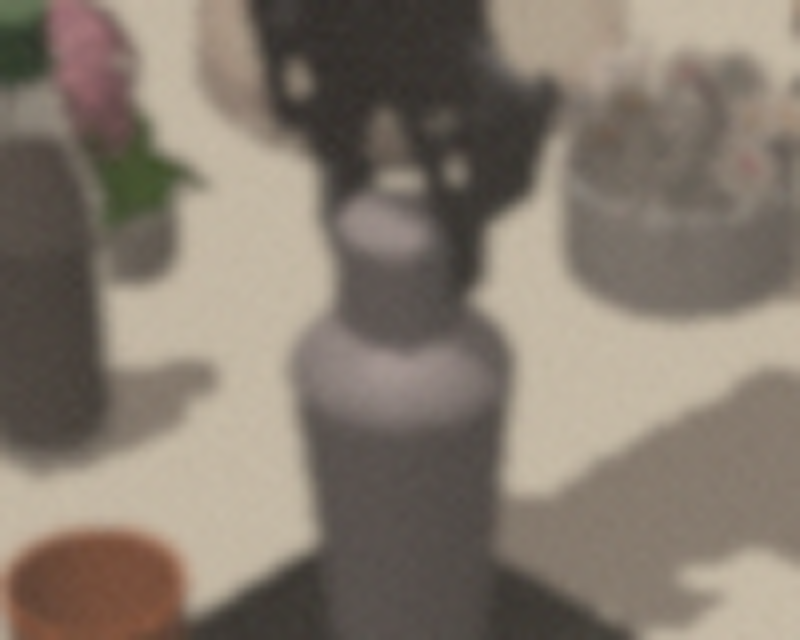

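View pics/w12.png

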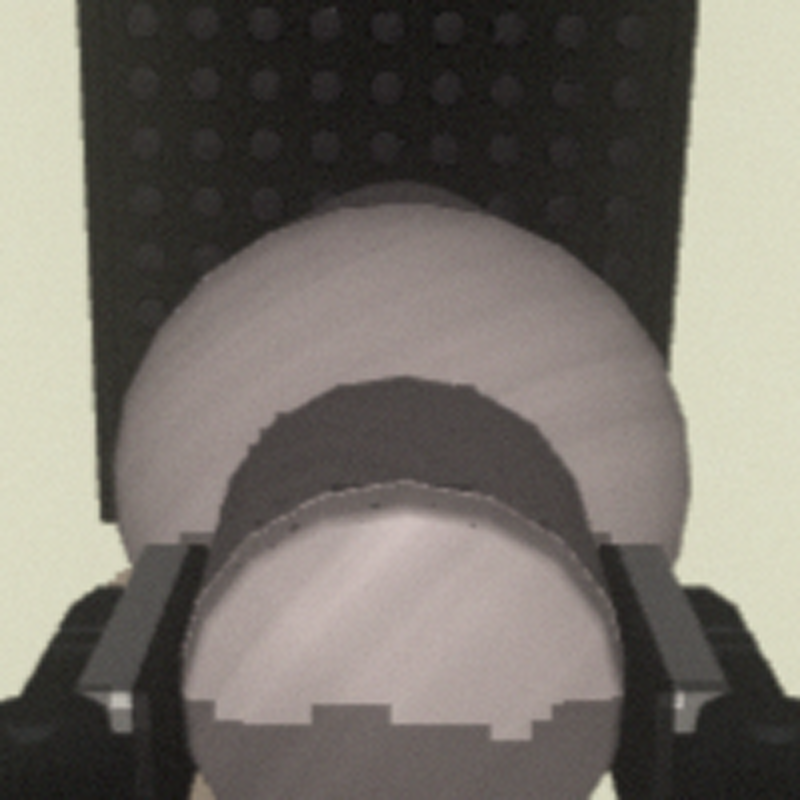

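```bash
python3 -m handwheel '[[0,-0.08,0,0,0,0],[0,-0.08,0,0,0,0],[0,-0.08,0,0,0,0],[0,-0.08,0,0,0,0],[0,-0.08,0,0,0,0]]' 0.7;python3 -m handwheel '[[0,-0.7,0,0,0,0],[0,-1.7,0,0,0,0],[0,-2.8,0,0,0,0],[0,-3.5,0,0,0,0],[0,-3.5,0,0,0,0]]'
python3 - <<'E'
from h import *
c=bot.camera("wrist"); cv2.imwrite("pics/w13.png",c["color"][:,:,::-1])
s=bot.camera("scene"); crop(s,258,185,100,80,8,"s13.png")
p=bot.get_obs()["eef_pos"];print(p,need([.551-p[0],.300-p[1],0]))
E
```

```text
clock: 20.02
eef_pos: [0.6378, -0.0333, 0.1646]
tool_rot: [-0.5, 0.501, -0.5, 0.499]
ft_force: [-0.1, -0.3, -0.0]
grip_width: 0.0724
clock: 20.65
eef_pos: [0.6388, -0.0333, 0.2541]
tool_rot: [0.499, -0.5, 0.502, -0.5]
ft_force: [1.1, -1.1, -0.9]
grip_width: 0.0727
[ 0.63766681 -0.03327426  0.25159101] [-1.33230248e+01  2.98962478e-03 -3.49708241e+00]
```

View pics/w13.png

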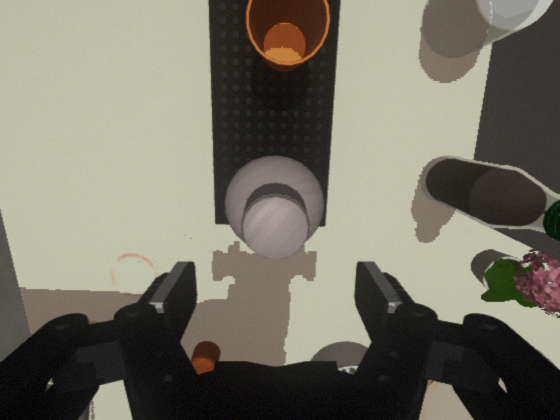

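View pics/s13.png

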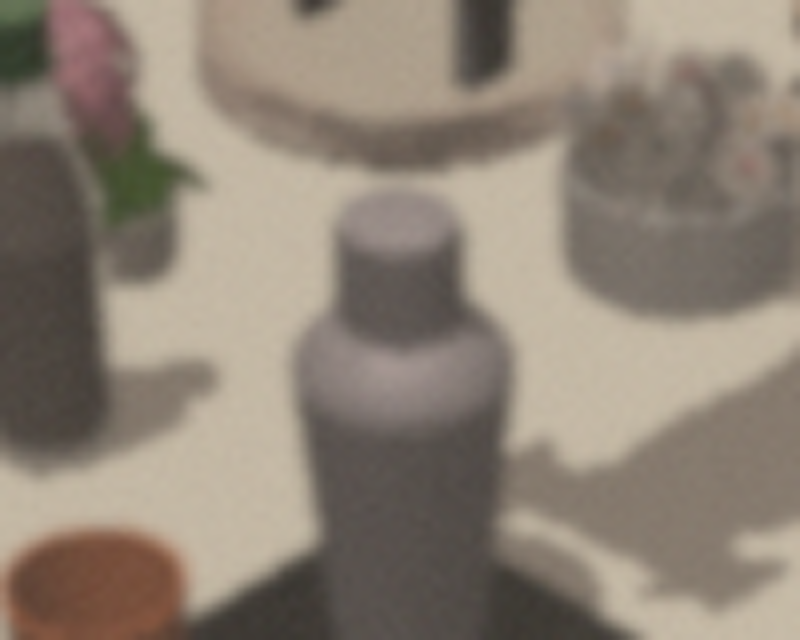

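```bash
python3 -m handwheel '[[-2.2,0,-0.5,0,0,0],[-4.6,0,-1.1,0,0,0],[-7,0,-1.8,0,0,0],[-9.3,0,-2.4,0,0,0],[-11.6,0,-3,0,0,0]]' 0.8;python3 -m handwheel '[[-1,0,-0.3,0,0,0],[-1.7,0.5,-0.5,0,0,0],[-1.7,0.8,-0.5,0,0,0],[-1.7,0.8,-0.5,0,0,0],[-1.7,0.8,-0.5,0,0,0]]'
python3 - <<'E'
from h import *
c=bot.camera("wrist"); cv2.imwrite("pics/w14.png",c["color"][:,:,::-1])
print(bot.get_obs()["eef_pos"],bot.get_obs()["joint_pos"])
E
```

```text
clock: 21.38
eef_pos: [0.5622, 0.2583, 0.2507]
tool_rot: [-0.5, 0.501, -0.5, 0.499]
ft_force: [0.5, 0.8, -0.0]
grip_width: 0.0769
clock: 22.0
eef_pos: [0.5517, 0.298, 0.2323]
tool_rot: [0.499, -0.501, 0.501, -0.499]
ft_force: [0.4, -0.4, 0.2]
grip_width: 0.0768
[0.55181835 0.29821742 0.23264792] [ 4.95546504e-01  5.01566719e-01  3.89830342e-01  1.45852705e+00
 -1.71242592e-04  2.07061671e+00]
```

View pics/w14.png

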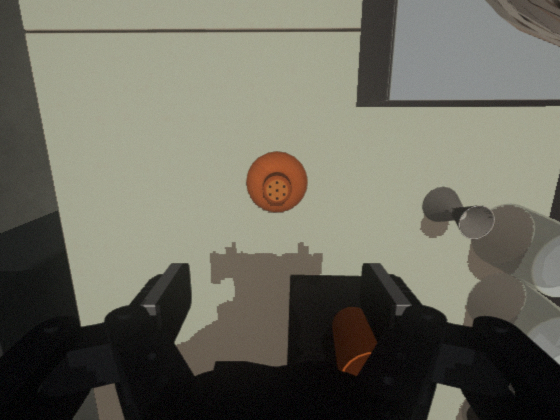

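Run:
```python
from h import *
c=bot.camera("wrist"); o=bot.get_obs(); p=o["eef_pos"]; q=bp(c,277,189,.061); print(p,q,bp(c,277,181.5,.0155))
crop(c,275,185,100,80,7,"w14c.png",[(q[0],q[1],.061,.0145),(q[0],q[1],.0155,.0345)])
print(need([q[0]-p[0],q[1]-p[1],.038-p[2]]))
```

```text
[0.55183949 0.29841351 0.23281209] [0.55321883 0.30228185 0.061     ] [0.55347477 0.30178339 0.0155    ]
[-0.15224853  7.79257899  0.04814858]
```

View pics/w14c.png

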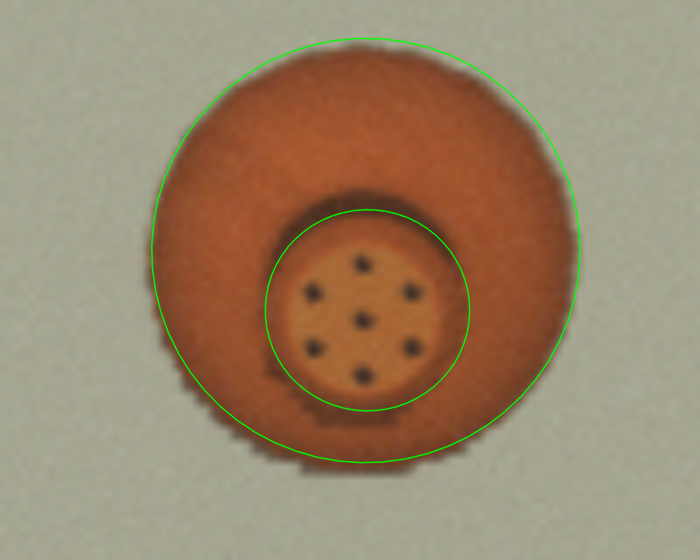

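```bash
python3 -m handwheel '[[-0.11,2,0.04,0,0,0],[-0.11,4,0.04,0,0,0],[-0.11,6,0.04,0,0,0],[-0.11,7.2,0.04,0,0,0],[-0.11,7.75,0.04,0,0,0]]'; python3 -m handwheel '[[0,0,0,0,0,0],[0,0,0,0,0,0],[0,0,0,0,0,0],[0,0,0,0,0,0],[0,0,0,0,0,0]]' -1;  python3 -m handwheel '[[0,-1,0,0,0,0],[0,-2.5,0,0,0,0],[0,-4.5,0,0,0,0],[0,-6.5,0,0,0,0],[0,-8.3,0,0,0,0]]'
python3 - <<'E'
from h import *
c=bot.camera("wrist"); cv2.imwrite("pics/w15.png",c["color"][:,:,::-1]); p=bot.get_obs()["eef_pos"]; print(p,need([.648-p[0],.03-p[1],.245-p[2]]))
E
```

```text
clock: 22.72
eef_pos: [0.5514, 0.301, 0.0368]
tool_rot: [-0.5, 0.501, -0.501, 0.498]
ft_force: [0.3, -0.1, -0.2]
grip_width: 0.0769
clock: 23.35
eef_pos: [0.5534, 0.3029, 0.0408]
tool_rot: [0.498, -0.5, 0.501, -0.501]
ft_force: [-0.9, -0.2, 5.7]
grip_width: 0.0267
clock: 23.98
eef_pos: [0.5521, 0.3022, 0.2484]
tool_rot: [0.499, -0.5, 0.501, -0.5]
ft_force: [1.0, 0.9, -1.6]
grip_width: 0.0266
[0.55428554 0.30338344 0.25570508] [10.92957233  0.40411148  3.76801626]
```

View pics/w15.png

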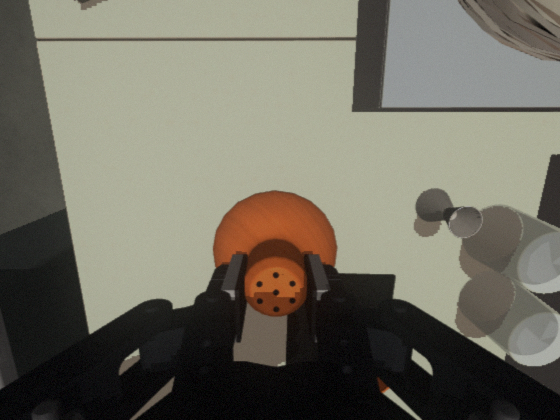

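```bash
python3 -m handwheel '[[2,-0.1,0.7,0,0,0],[4.3,-0.2,1.5,0,0,0],[6.6,-0.2,2.3,0,0,0],[8.9,-0.2,3.1,0,0,0],[10.9,-0.2,3.8,0,0,0]]'; python3 -m handwheel '[[0,0,0,0,0,0],[0,0,0,0,0,0],[0,0,0,0,0,0],[0,0,0,0,0,0],[0,0,0,0,0,0]]'
python3 - <<'E'
from h import *
c=bot.camera("wrist"); cv2.imwrite("pics/w16.png",c["color"][:,:,::-1])
E
```

```text
clock: 24.65
eef_pos: [0.6469, 0.0272, 0.2511]
tool_rot: [0.499, -0.501, 0.501, -0.499]
ft_force: [0.5, -0.2, -0.8]
grip_width: 0.0264
clock: 25.28
eef_pos: [0.6464, 0.0305, 0.2512]
tool_rot: [0.5, -0.5, 0.5, -0.5]
ft_force: [0.1, -1.0, -1.6]
grip_width: 0.0263
```

View pics/w16.png

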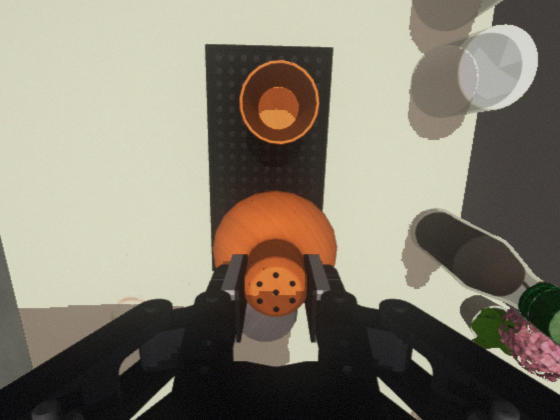

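Run:
```python
from h import *
from scipy.optimize import least_squares
c=bot.camera("wrist"); o=bot.get_obs(); p=o["eef_pos"]
def f(q):
    g=pr(c,circ(q[0],q[1],.104,.034,200))
    return [g[:,0].min()-240,g[:,0].max()-319,g[:,1].min()-60,g[:,1].max()-144]
q=least_squares(f,[.648,.115]).x
def g_(w):
    x,y,z=w; h=pr(c,[[x,y,z]])[0]; g=pr(c,circ(x,y,z-.0455,.0345,200))
    return [h[0]-276,h[1]-292,g[:,0].min()-213.5,g[:,0].max()-336.5,g[:,1].min()-191]
r=least_squares(g_,[p[0],p[1],p[2]+.02]); w=r.x
print(p,q,f(q),"strainer-TCP",w-p,r.fun)
crop(c,275,190,170,270,3,"w16c.png",[(q[0],q[1],.104,.034),(w[0],w[1],w[2],.0145),(w[0],w[1],w[2]-.0455,.0345)])
print(need([q[0]-w[0],q[1]-w[1],0]))
```

```text
[0.64641914 0.03010247 0.2511543 ] [0.6496025  0.11350609] [np.float64(-0.35975839848183), np.float64(0.35959655678004765), np.float64(-0.08588327394414819), np.float64(0.1226870019856392)] strainer-TCP [-0.00037593 -0.00193066  0.0207007 ] [-0.57094578  0.01047864  0.38596745  0.36373729 -0.01308491]
[-3.41355474e+00 -3.94327117e-06  1.37900061e-01]
```

View pics/w16c.png

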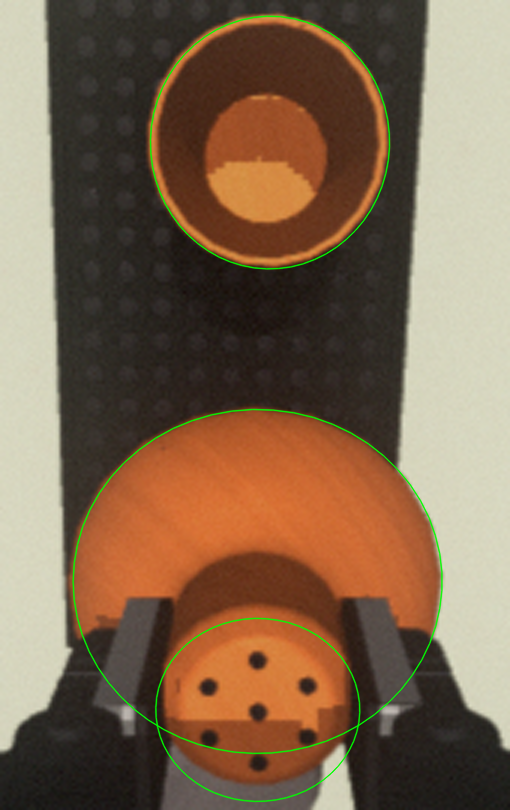

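```bash
python3 -m handwheel '[[-1,0,0.05,0,0,0],[-2.2,0,0.1,0,0,0],[-3.41,0,0.14,0,0,0],[-3.41,0,0.14,0,0,0],[-3.41,0,0.14,0,0,0]]';python3 -m handwheel '[[0,1,0,0,0,0],[0,2.2,0,0,0,0],[0,3.2,0,0,0,0],[0,3.5,0,0,0,0],[0,3.5,0,0,0,0]]'
python3 - <<'E'
from h import *
c=bot.camera("wrist"); print(bot.get_obs()["eef_pos"])
crop(c,275,220,200,140,4,"w17.png",[(.6496,.1135,.104,.034)])
E
```

```text
clock: 26.0
eef_pos: [0.6501, 0.1145, 0.251]
tool_rot: [0.5, -0.5, 0.501, -0.499]
ft_force: [-0.3, -0.7, -0.9]
grip_width: 0.0265
clock: 26.62
eef_pos: [0.6502, 0.1139, 0.1636]
tool_rot: [-0.499, 0.501, -0.501, 0.499]
ft_force: [-0.2, -0.2, -0.8]
grip_width: 0.0266
[0.65075242 0.1141693  0.16453515]
```

View pics/w17.png

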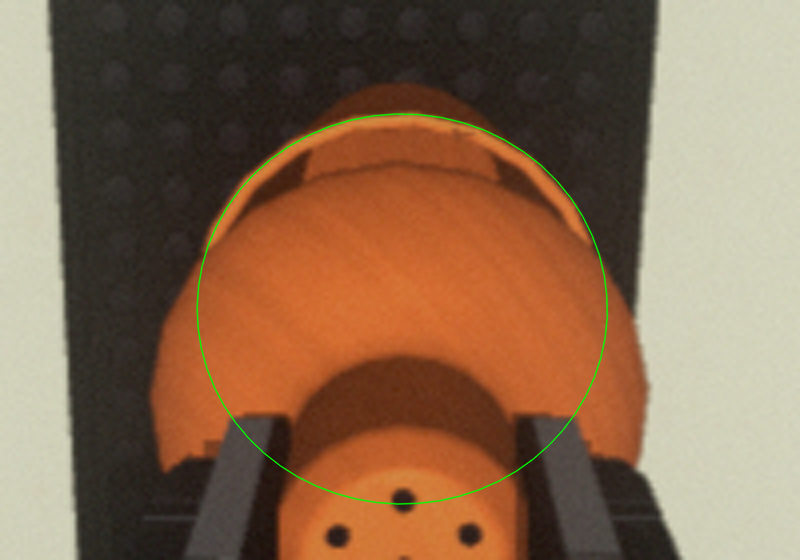

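```bash
python3 -m handwheel '[[-0.04,0.2,-0.03,0,0,0],[-0.04,0.45,-0.03,0,0,0],[-0.04,0.7,-0.03,0,0,0],[-0.04,0.9,-0.03,0,0,0],[-0.04,1.1,-0.03,0,0,0]]';python3 -m handwheel '[[0,0.1,0,0,0,0],[0,0.2,0,0,0,0],[0,0.25,0,0,0,0],[0,0.25,0,0,0,0],[0,0.25,0,0,0,0]]'
```

```text
clock: 27.3
eef_pos: [0.6494, 0.1157, 0.1356]
tool_rot: [-0.5, 0.501, -0.5, 0.499]
ft_force: [-0.0, 0.2, -1.7]
grip_width: 0.0265
clock: 27.92
eef_pos: [0.6501, 0.1158, 0.1311]
tool_rot: [0.499, -0.5, 0.501, -0.5]
ft_force: [-0.7, 0.1, 6.6]
grip_width: 0.0268
```

Contact at about the expected height; a small firm press, then check.

```bash
python3 -m handwheel '[[0,0.05,0,0,0,0],[0,0.05,0,0,0,0],[0,0.05,0,0,0,0],[0,0.05,0,0,0,0],[0,0.05,0,0,0,0]]'
python3 - <<'E'
from h import *
c=bot.camera("wrist"); crop(c,275,220,200,140,4,"w18.png"); s=bot.camera("scene"); crop(s,225,210,100,80,8,"s18.png")
E
```

```text
clock: 28.55
eef_pos: [0.6503, 0.1159, 0.131]
tool_rot: [0.498, -0.5, 0.501, -0.5]
ft_force: [-2.8, -0.7, 11.1]
grip_width: 0.027
```

View pics/w18.png

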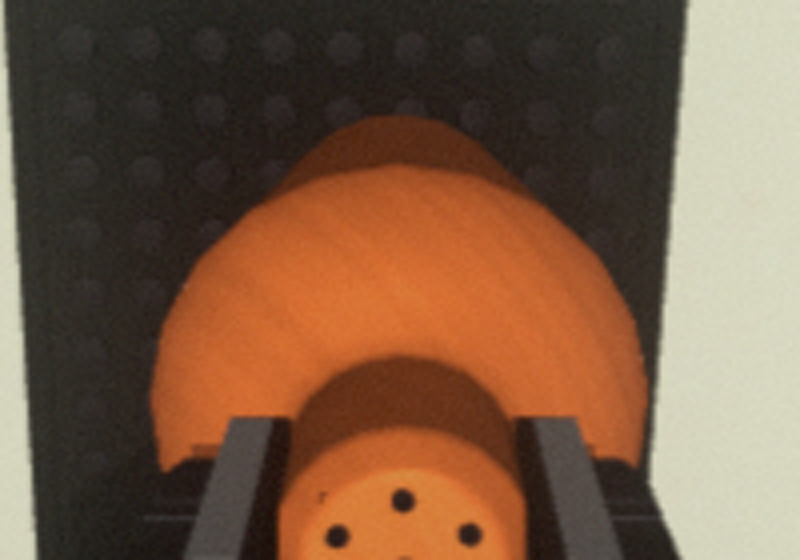

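View pics/s18.png

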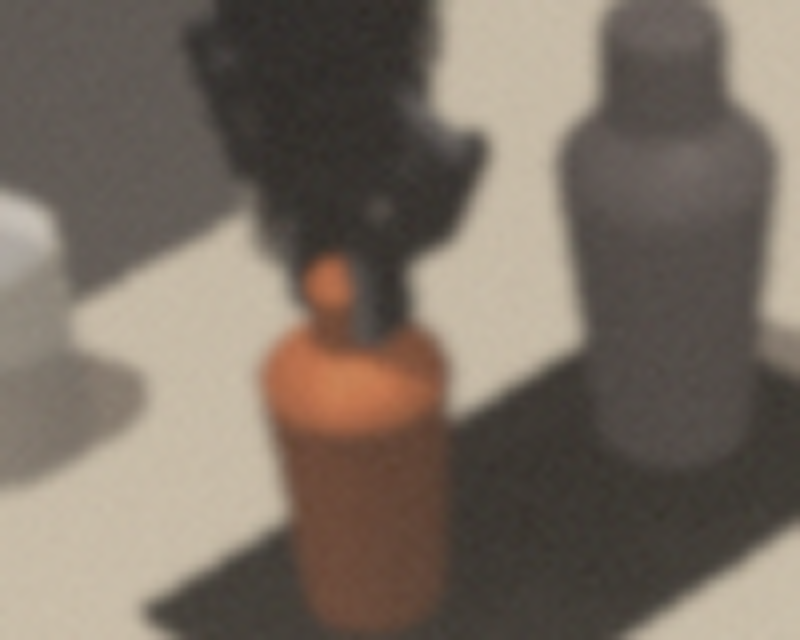

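```bash
python3 -m handwheel '[[0,-0.06,0,0,0,0],[0,-0.06,0,0,0,0],[0,-0.06,0,0,0,0],[0,-0.06,0,0,0,0],[0,-0.06,0,0,0,0]]' 0.2;python3 -m handwheel '[[0,-0.7,0,0,0,0],[0,-1.9,0,0,0,0],[0,-3.5,0,0,0,0],[0,-5,0,0,0,0],[0,-5,0,0,0,0]]'
python3 - <<'E'
from h import *
c=bot.camera("wrist"); cv2.imwrite("pics/w19.png",c["color"][:,:,::-1])
s=bot.camera("scene"); crop(s,225,210,100,80,8,"s19.png")
p=bot.get_obs()["eef_pos"];print(p,need([.539-p[0],-.277-p[1],0]))
E
```

```text
clock: 29.28
eef_pos: [0.6494, 0.1157, 0.1298]
tool_rot: [-0.5, 0.501, -0.5, 0.499]
ft_force: [-0.2, 0.7, -0.1]
grip_width: 0.0514
clock: 29.9
eef_pos: [0.6514, 0.116, 0.2595]
tool_rot: [0.497, -0.499, 0.502, -0.502]
ft_force: [0.1, 0.4, -0.0]
grip_width: 0.0511
[0.64959364 0.11571509 0.25518083] [ 1.57187655e+01 -5.30426281e-03 -4.38749828e+00]
```

View pics/w19.png

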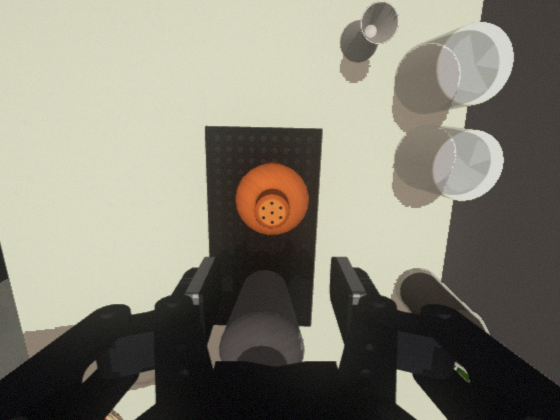

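View pics/s19.png

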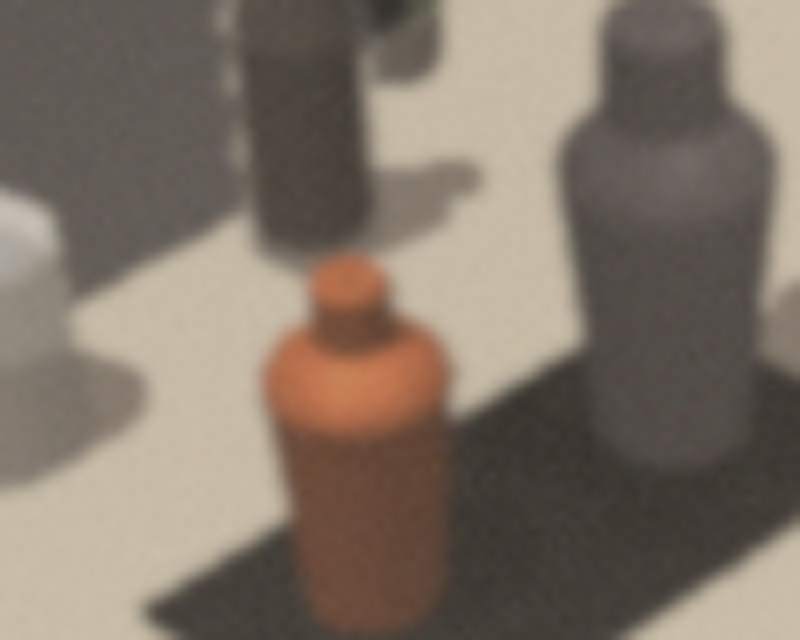

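```bash
python3 - <<'E'
from h import *
c=bot.camera("wrist"); q=bp(c,272,211,.151); print(q)
crop(c,272,200,120,100,6,"w19c.png",[(q[0],q[1],.151,.0145),(q[0],q[1],.1055,.0345)])
E
python3 -m handwheel '[[2.2,0,-0.6,0,0,0],[4.5,0,-1.2,0,0,0],[6.8,0,-1.9,0,0,0],[9.1,0,-2.5,0,0,0],[11.4,0,-3.2,0,0,0]]' 0.6;python3 -m handwheel '[[2.2,0,-0.6,0,0,0],[4.3,0.4,-1.2,0,0,0],[4.3,1,-1.2,0,0,0],[4.3,1.2,-1.2,0,0,0],[4.3,1.2,-1.2,0,0,0]]'
python3 - <<'E'
from h import *
c=bot.camera("wrist"); cv2.imwrite("pics/w20.png",c["color"][:,:,::-1])
E
```

```text
[0.64663789 0.11551463 0.151     ]
clock: 30.68
eef_pos: [0.5673, -0.1705, 0.2531]
tool_rot: [-0.5, 0.502, -0.499, 0.499]
ft_force: [-0.7, -0.4, -0.3]
grip_width: 0.0685
clock: 31.3
eef_pos: [0.5385, -0.2749, 0.224]
tool_rot: [-0.5, 0.501, -0.499, 0.5]
ft_force: [-0.7, 0.5, 0.8]
grip_width: 0.068
```

View pics/w19c.png

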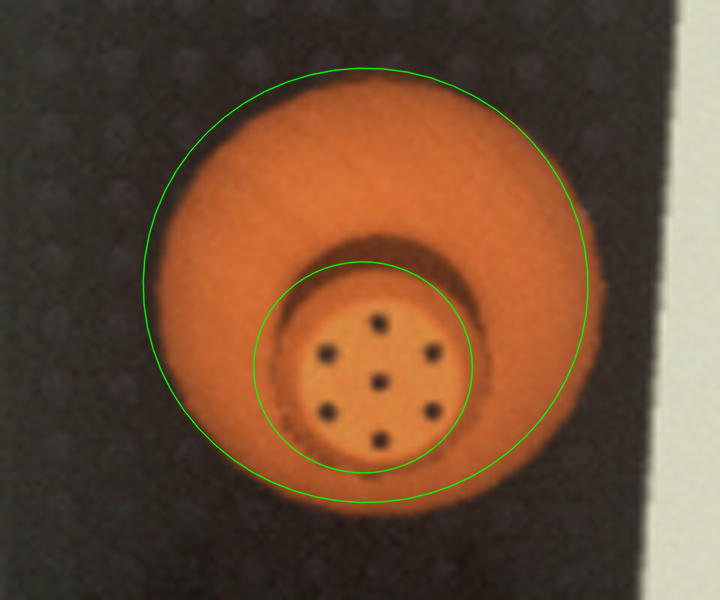

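View pics/w20.png

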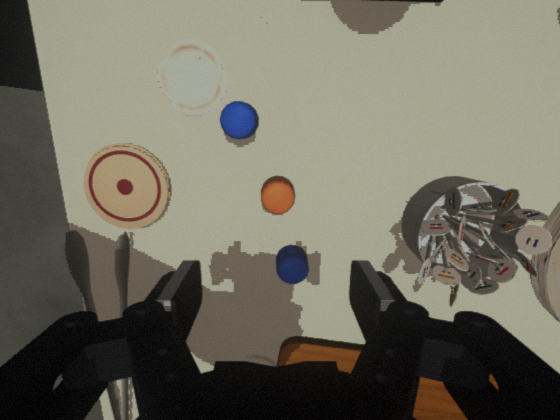

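Run:
```python
from h import *
c=bot.camera("wrist"); o=bot.get_obs(); p=o["eef_pos"]; q=bp(c,277.5,197,.033); print(p,q)
for z in (0,.05,.09): print(z,bp(c,404,235,z))
t=bot.camera("top")
for u in (379,): print("top pot left-bottom", [bp(t,383,155,z).round(3) for z in (.05,.09)],[bp(t,405,160,z).round(3) for z in (.05,.09)])
crop(c,278,195,100,80,7,"w20c.png",[(q[0],q[1],.033,.0180),(q[0],q[1],0,.0195)])
print(need([q[0]-p[0],q[1]-p[1],0]))
crop(t,395,180,130,100,6,"t20.png")
```

```text
[ 0.53923362 -0.27513424  0.22526625] [ 0.5407739  -0.28344629  0.033     ]
0 [ 0.69374005 -0.33760484  0.        ]
0.05 [ 0.67273459 -0.32002052  0.05      ]
0.09 [ 0.65593022 -0.30595307  0.09      ]
top pot left-bottom [array([ 0.681, -0.265,  0.05 ]), array([ 0.67 , -0.253,  0.09 ])] [array([ 0.671, -0.32 ,  0.05 ]), array([ 0.66 , -0.306,  0.09 ])]
[3.32479781e-01 1.64657732e-04 6.16230891e-02]
```

View pics/w20c.png

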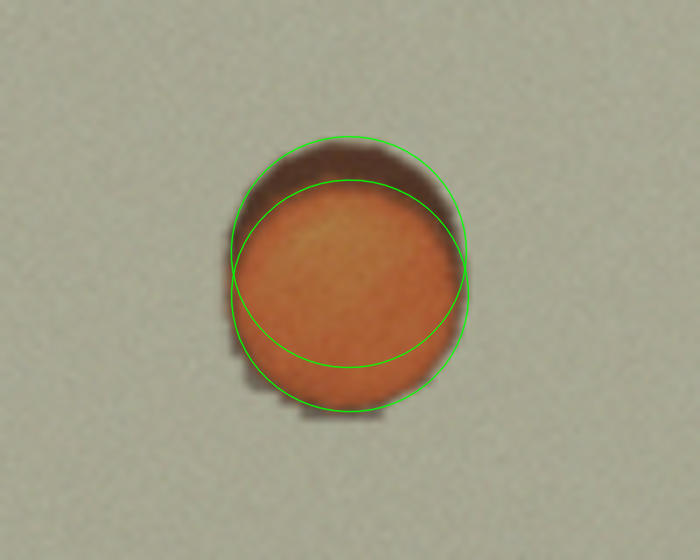

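View pics/t20.png

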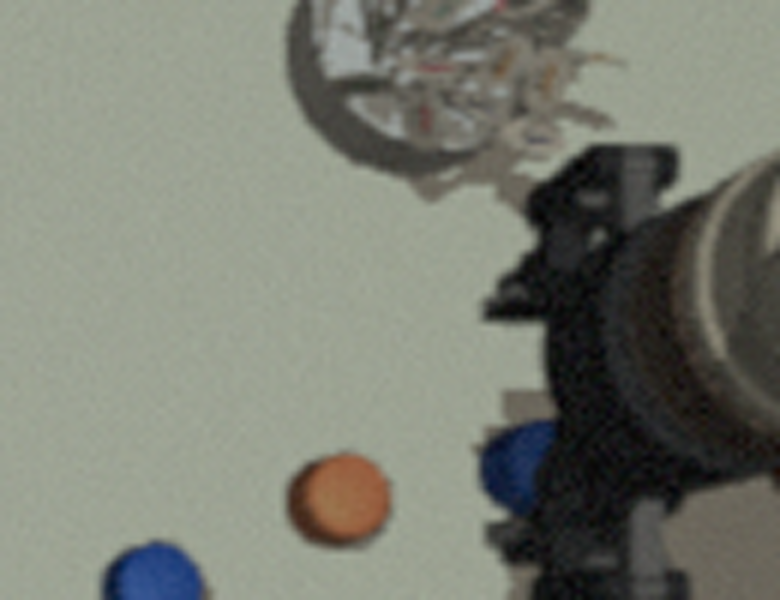

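```bash
python3 -m handwheel '[[0.28,1,0.05,0,0,0],[0.28,2,0.05,0,0,0],[0.28,3,0.05,0,0,0],[0.28,3.6,0.05,0,0,0],[0.28,3.6,0.05,0,0,0]]'
python3 - <<'E'
from h import *
t=bot.camera("top"); print(bp(t,387.3,212.6,.033))
c=bot.camera("wrist"); cv2.imwrite("pics/w21.png",c["color"][:,:,::-1]); o=bot.get_obs(); p=o["eef_pos"]; q=(.5407,-.2835); print(p)
crop(c,278,235,140,140,5,"w21c.png",[(q[0],q[1],.033,.0180),(q[0],q[1],0,.0195)])
E
```

```text
clock: 32.08
eef_pos: [0.5395, -0.2828, 0.1343]
tool_rot: [-0.5, 0.501, -0.5, 0.499]
ft_force: [-0.4, 0.5, 0.5]
grip_width: 0.0682
[ 0.53906139 -0.27957305  0.033     ]
[ 0.54051879 -0.2835866   0.13607472]
```

View pics/w21c.png

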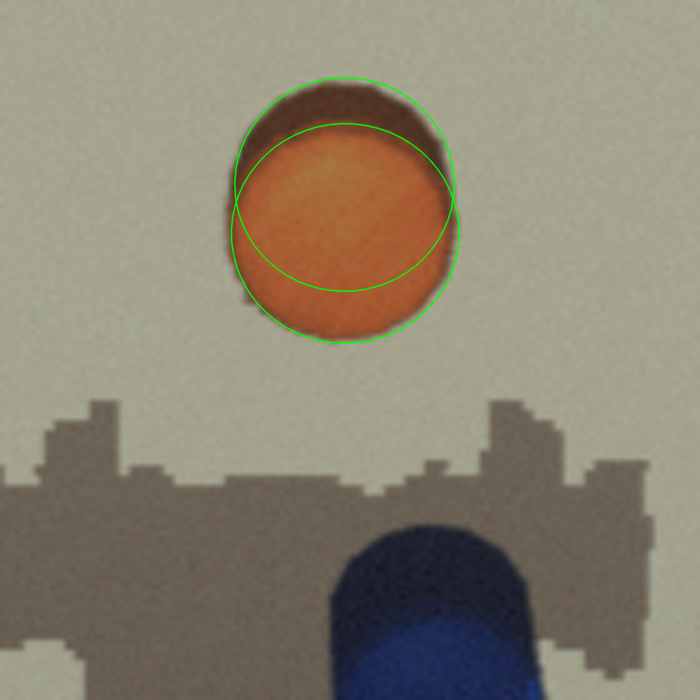

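```bash
python3 -m handwheel '[[0,1.3,0,0,0,0],[0,2.6,0,0,0,0],[0,3.9,0,0,0,0],[0,4.7,0,0,0,0],[0,5,0,0,0,0]]'; python3 -m handwheel '[[0,0,0,0,0,0],[0,0,0,0,0,0],[0,0,0,0,0,0],[0,0,0,0,0,0],[0,0,0,0,0,0]]' -1;  python3 -m handwheel '[[0,-1,0,0,0,0],[0,-2.9,0,0,0,0],[0,-5,0,0,0,0],[0,-7.2,0,0,0,0],[0,-9.4,0,0,0,0]]'
python3 - <<'E'
from h import *
c=bot.camera("wrist"); cv2.imwrite("pics/w22.png",c["color"][:,:,::-1]); p=bot.get_obs()["eef_pos"]; print(p,need([.648-p[0],.055-p[1],.255-p[2]]))
E
```

```text
clock: 32.8
eef_pos: [0.5399, -0.2836, 0.0099]
tool_rot: [-0.499, 0.501, -0.501, 0.499]
ft_force: [0.2, 0.3, -0.4]
grip_width: 0.0681
clock: 33.42
eef_pos: [0.5412, -0.2843, 0.0119]
tool_rot: [0.499, -0.499, 0.502, -0.5]
ft_force: [-0.1, 0.4, 6.7]
grip_width: 0.0345
clock: 34.05
eef_pos: [0.5394, -0.2834, 0.2469]
tool_rot: [-0.499, 0.501, -0.501, 0.499]
ft_force: [0.7, -0.5, -1.2]
grip_width: 0.0349
[ 0.54223006 -0.28483432  0.25593951] [-1.36030696e+01  2.29141779e-03  4.19968345e+00]
```

View pics/w22.png

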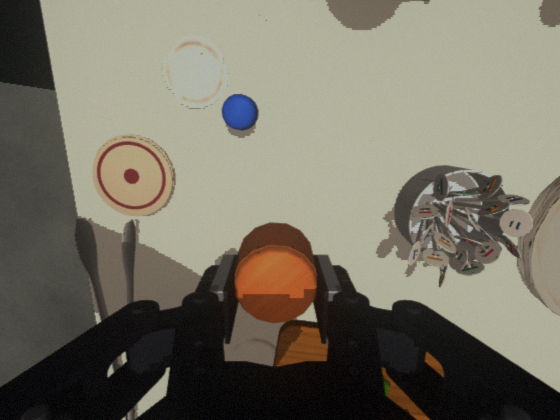

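```bash
python3 -m handwheel '[[-2,0,0.6,0,0,0],[-4.3,0,1.3,0,0,0],[-6.6,0,2,0,0,0],[-8.9,0,2.7,0,0,0],[-11.2,0,3.4,0,0,0]]'; python3 -m handwheel '[[-1.6,0,0.5,0,0,0],[-2.4,0,0.8,0,0,0],[-2.4,0,0.8,0,0,0],[-2.4,0,0.8,0,0,0],[-2.4,0,0.8,0,0,0]]'
python3 - <<'E'
from h import *
c=bot.camera("wrist"); cv2.imwrite("pics/w23.png",c["color"][:,:,::-1])
E
```

```text
clock: 34.72
eef_pos: [0.6256, -0.0019, 0.2449]
tool_rot: [0.499, -0.501, 0.501, -0.499]
ft_force: [-0.1, -0.3, -0.9]
grip_width: 0.0344
clock: 35.35
eef_pos: [0.6454, 0.0543, 0.2453]
tool_rot: [0.499, -0.501, 0.501, -0.499]
ft_force: [0.1, -0.5, 0.1]
grip_width: 0.0343
```

View pics/w23.png

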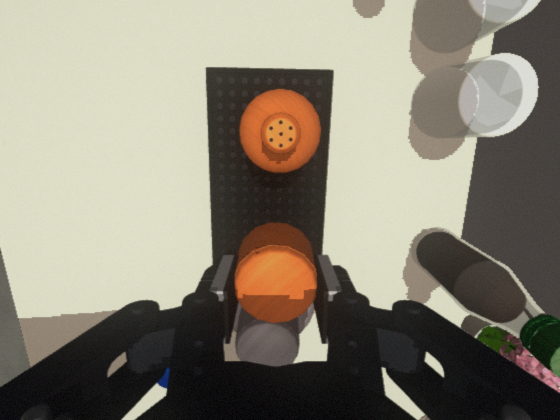

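Run:
```python
from h import *
c=bot.camera("wrist"); o=bot.get_obs(); p=o["eef_pos"]
q=bp(c,280.5,133.5,.151); w=(p[0]-.0004,p[1]-.0007); print(p,q)
crop(c,278,210,150,260,3,"w23c.png",[(q[0],q[1],.151,.0145),(q[0],q[1],.1055,.0345),(w[0],w[1],p[2]-.012,.0195),(w[0],w[1],p[2]+.021,.0175)])
print(need([q[0]-w[0],q[1]-w[1],0]))
```

```text
[0.64545454 0.05470244 0.24533957] [0.64896252 0.11439361 0.151     ]
[-2.41630329e+00 -2.75931077e-04  1.45816138e-01]
```

View pics/w23c.png

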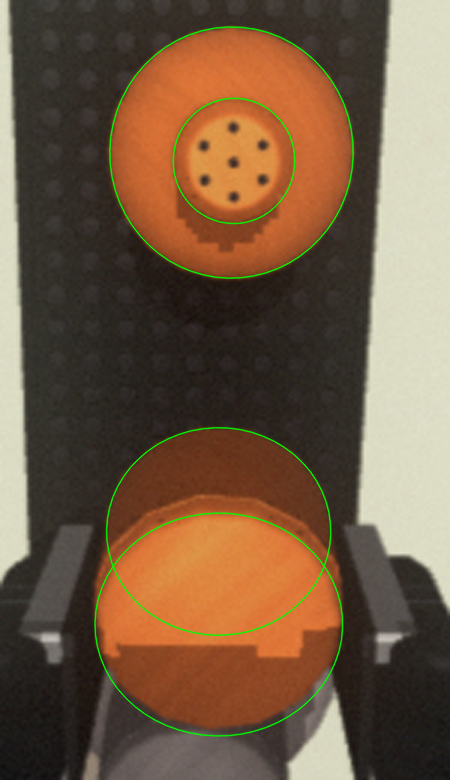

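```bash
python3 -m handwheel '[[-0.8,0,0.05,0,0,0],[-1.7,0,0.1,0,0,0],[-2.4,0,0.15,0,0,0],[-2.4,0,0.15,0,0,0],[-2.4,0,0.15,0,0,0]]';python3 -m handwheel '[[0,0.8,0,0,0,0],[0,1.7,0,0,0,0],[0,2.4,0,0,0,0],[0,2.6,0,0,0,0],[0,2.6,0,0,0,0]]'
python3 - <<'E'
from h import *
c=bot.camera("wrist"); p=bot.get_obs()["eef_pos"]; print(p)
q=(.649,.1142)
crop(c,275,220,200,200,4,"w24.png",[(q[0],q[1],.1055,.0345)])
E
```

```text
clock: 36.08
eef_pos: [0.6494, 0.1165, 0.2449]
tool_rot: [0.5, -0.5, 0.5, -0.499]
ft_force: [-0.2, 0.1, -1.0]
grip_width: 0.0347
clock: 36.7
eef_pos: [0.6495, 0.1157, 0.1801]
tool_rot: [-0.499, 0.501, -0.501, 0.499]
ft_force: [-0.4, 0.7, 0.6]
grip_width: 0.0346
[0.64984445 0.11586249 0.1808012 ]
```

View pics/w24.png

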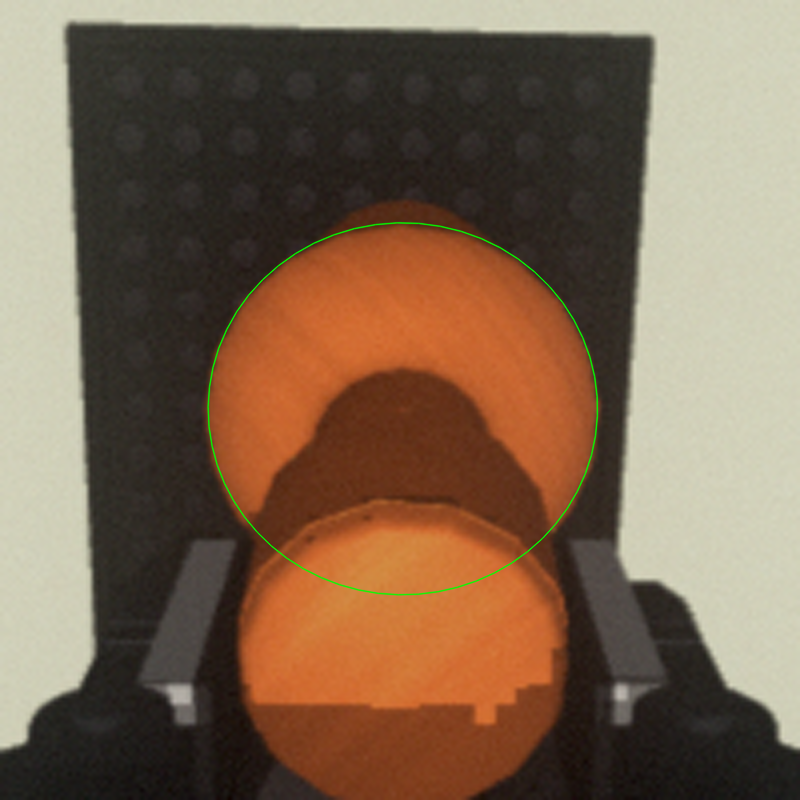

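```bash
python3 -m handwheel '[[0.03,0.3,0,0,0,0],[0.03,0.6,0,0,0,0],[0.03,0.9,0,0,0,0],[0.03,1.2,0,0,0,0],[0.03,1.4,0,0,0,0]]';python3 -m handwheel '[[0,0.1,0,0,0,0],[0,0.2,0,0,0,0],[0,0.25,0,0,0,0],[0,0.3,0,0,0,0],[0,0.3,0,0,0,0]]'
```

```text
clock: 37.38
eef_pos: [0.6492, 0.1154, 0.1442]
tool_rot: [-0.5, 0.501, -0.5, 0.499]
ft_force: [0.3, -0.6, -0.4]
grip_width: 0.0343
clock: 38.0
eef_pos: [0.6495, 0.1154, 0.1376]
tool_rot: [0.499, -0.501, 0.501, -0.499]
ft_force: [0.8, 0.4, -0.1]
grip_width: 0.0343
```

```bash
python3 -m handwheel '[[0,0.04,0,0,0,0],[0,0.08,0,0,0,0],[0,0.1,0,0,0,0],[0,0.1,0,0,0,0],[0,0.1,0,0,0,0]]'
python3 - <<'E'
from h import *
s=bot.camera("scene"); crop(s,225,210,100,80,8,"s25.png")
c=bot.camera("wrist");crop(c,275,220,200,140,4,"w25.png")
E
```

```text
clock: 38.62
eef_pos: [0.6502, 0.1155, 0.1372]
tool_rot: [0.499, -0.5, 0.501, -0.5]
ft_force: [-0.9, -0.5, 7.0]
grip_width: 0.0342
```

View pics/s25.png

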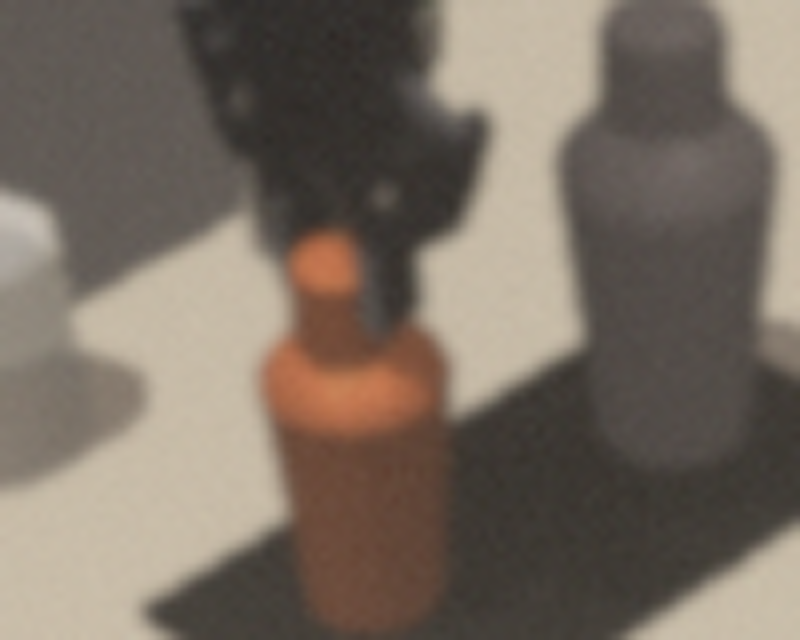

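Seated (7 N contact at the expected height). Release and lift clear.

```bash
python3 -m handwheel '[[0,-0.08,0,0,0,0],[0,-0.08,0,0,0,0],[0,-0.08,0,0,0,0],[0,-0.08,0,0,0,0],[0,-0.08,0,0,0,0]]' 0.4;python3 -m handwheel '[[0,-0.7,0,0,0,0],[0,-1.9,0,0,0,0],[0,-3.5,0,0,0,0],[0,-5,0,0,0,0],[0,-5.2,0,0,0,0]]';python3 -m handwheel '[[0,0,-1.5,0,0,0],[0,0,-3.3,0,0,0],[0,0,-5,0,0,0],[0,0,-6,0,0,0],[0,0,-6,0,0,0]]'
python3 - <<'E'
from h import *
c=bot.camera("wrist"); cv2.imwrite("pics/w26.png",c["color"][:,:,::-1])
s=bot.camera("scene"); crop(s,245,200,130,100,6,"s26.png",[(.638,-.034,.126,.042),(.638,-.034,.006,.029),(.6495,.1138,.104,.034),(.6495,.1138,.006,.024)])
cv2.imwrite("pics/s26full.png",s["color"][:,:,::-1])
print(bot.get_obs()["eef_pos"])
E
```

```text
clock: 39.35
eef_pos: [0.6494, 0.1155, 0.1368]
tool_rot: [-0.5, 0.501, -0.5, 0.499]
ft_force: [-1.2, -0.1, -0.2]
grip_width: 0.0602
clock: 39.98
eef_pos: [0.651, 0.1157, 0.2709]
tool_rot: [0.497, -0.499, 0.502, -0.501]
ft_force: [0.2, -0.6, 0.6]
grip_width: 0.0596
clock: 40.6
eef_pos: [0.4976, 0.1157, 0.2666]
tool_rot: [-0.5, 0.501, -0.5, 0.499]
ft_force: [0.5, -0.1, 0.1]
grip_width: 0.0597
[0.49976301 0.11579611 0.26657969]
```

View pics/w26.png

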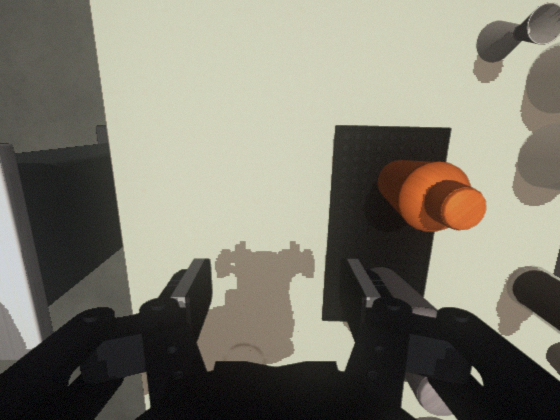

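View pics/s26.png

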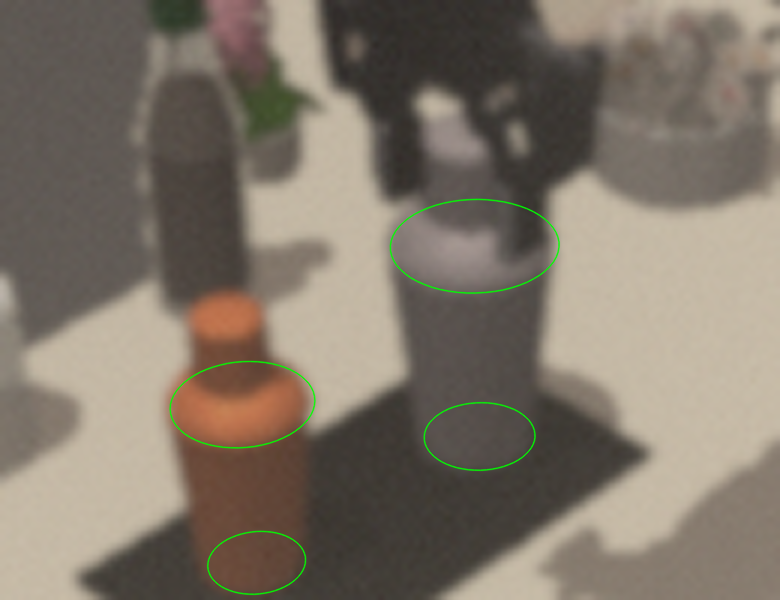

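View pics/s26full.png

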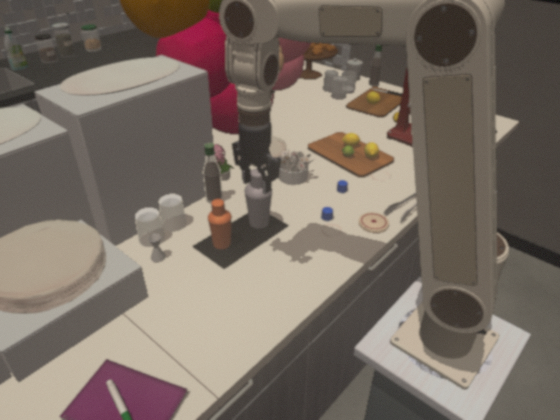

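```bash
python3 -m handwheel '[[1.5,-0.2,-1,0,0,0],[3.5,-0.4,-2,0,0,0],[5.5,-0.4,-3,0,0,0],[7.5,-0.4,-4,0,0,0],[8,-0.4,-4,0,0,0]]'
python3 - <<'E'
from h import *
t=bot.camera("top"); a=cv2.imread("pics/top0.png"); b=t["color"][:,:,::-1]
z=lambda im:cv2.resize(im[100:240,130:390],None,fx=2,fy=2,interpolation=cv2.INTER_CUBIC)
cv2.imwrite("pics/t27.png",np.vstack([z(a),z(b)]))
s=bot.camera("scene"); a=cv2.imread("pics/scene0.png"); b=s["color"][:,:,::-1]
z=lambda im:cv2.resize(im[155:265,185:305],None,fx=3.3,fy=3.3,interpolation=cv2.INTER_CUBIC)
cv2.imwrite("pics/s27.png",np.hstack([z(a),z(b)]))
E
```

```text
clock: 41.32
eef_pos: [0.3986, -0.0865, 0.2769]
tool_rot: [0.498, -0.502, 0.502, -0.498]
ft_force: [1.3, 0.1, 0.4]
grip_width: 0.0598
```

View pics/t27.png

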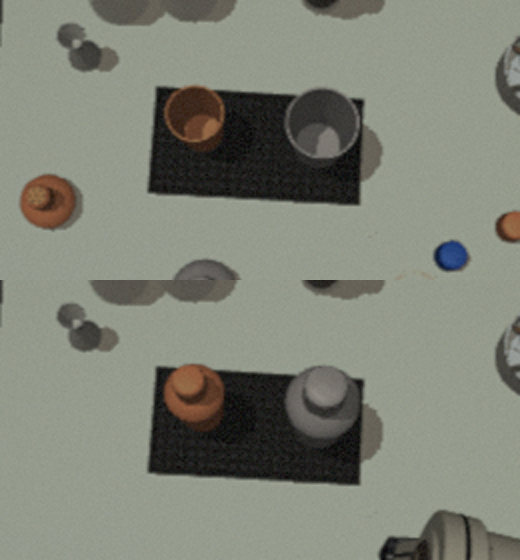

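View pics/s27.png

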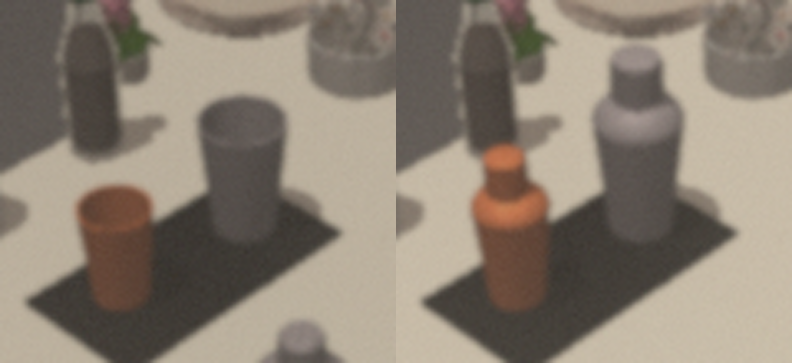

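Both shakers stand assembled and upright, the tins are where they were, and the bystanders have not moved. I'll hand in now.

```bash
python3 -m handwheel '[[0,0,0,0,0,0],[0,0,0,0,0,0],[0,0,0,0,0,0],[0,0,0,0,0,0],[0,0,0,0,0,0]]'; python3 -c "
from workcell import bot
print(bot.job_done())"
```

```text
clock: 42.05
eef_pos: [0.3991, -0.0837, 0.2771]
tool_rot: [0.5, -0.5, 0.5, -0.5]
ft_force: [0.5, -0.1, 0.0]
grip_width: 0.0596
the job is handed in; nothing more can be done
None
```

Both shakers are back together on the mat. I did the steel one first, then the copper one. In each case the strainer went in and was pressed to its flange (10–11 N, within about 1 mm of the expected height). Its own cap then went over the neck until the roof rested on it (7–8 N at the expected height).

I handed the job in at 42 s of the 106 s allowed, with the arm clear of everything.

- **Final pictures:** before-and-after views from the top and scene cameras show both shakers upright and capped, with the tin feet and the jigger where they started. The pot of picks also looks in place where those views show it. I did not do a close before-and-after check of the coasters or the blue look-alikes, but the arm never touched them.
- **Disagreement between cameras:** the scene camera's calibration was off by several millimetres (up to about 1 cm) from the other two for the parts on the counter. I took the final alignments from the wrist camera.
- **Neck sizes:** the strainer necks looked about 6% narrower in the pictures than described, probably a rounded top edge. It did not affect the fit.

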